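Open the discard well, sweep the used slide mailers in and close it

ROBOT

A 6-joint arm with a two-finger parallel gripper is mounted at the origin on the work surface. World frame = base frame: x ahead of the robot, y to its left, z up, the work surface at z = 0. Lengths are in mm, angles in rad, forces in N, time in s.
With the tool pointing down it reaches from about 275 to 750 mm from the base axis. Payload 10.2 kg.
Tool frame: the origin (TCP) lies at the very end of the fingers, on their centre line; the grasp point (between the pads) lies 19 mm behind it; x points along the fingers, y is the direction in which the jaws open and shut, and the axes are right-handed (so a half turn about x gives the same grasp; the last joint's range is limited). The gripper opens to 85 mm and grips with 20 to 120 N. Pads are 22 mm wide; open, the fingers measure 114 mm over their backs; the gripper's body (76 mm by 85 mm) begins 54 mm behind the grasp point. The pads swing forward as they close: fully open they stand 13 mm farther back than shut.
Start: joints at [-1.46, 0.313, 1.498, -0, 1.331, -0.223], TCP at [171.996, -496.033, 197.394] pointing down, gripper open.
Joint ranges: [-2.94, 2.94], [-0.97, 2.17], [0.19, 2.56], [-1.23, 4.37], [0.02, 3.11], [-2.88, 2.88]. Speed limits (rad/s): [2.39, 2.39, 3.01, 3.14, 3.14, 3.14].

INTERFACE

Orientations are given as a unit quaternion [w, x, y, z].
In Python, from rig import ctrl, viewer, order gives the robot as it stands. The module is installed in compiled form; this text tells all that it offers.
- The arm moves only by the tool carry_out, never from a script. Its argument "deltas" is a list of rows, each a list of 7 numbers: the gripper command: -1 is fully open, 1 is shut, values between are in proportion, then the shift along the tool's x, y, z in mm, then the turn, a rotation vector about the tool's x, y, z in degrees. A call has exactly 5 rows; each row is the pose to reach, as a shift and turn from the pose commanded when the call began, along the tool's axes at that moment; what a row does not reach only later rows make up. A row lasts 1/8 s, in which the tool goes at most 62.5 mm and 10.7 degrees, less where a joint would pass 70% of its speed; a pose out of reach is approached as far as the arm can. A call with a gripper value outside its range is refused whole. The fingers move at their own pace and stop on an object; "newtons" is the grip in N (left out, the last holds). Time passes only in rows, so rows that repeat a pose let the fingers close, or fill a call up. It gives the time, the measured TCP pose, the force and the opening at its end, in the units of the state.
- ctrl.sense(): the state, without advancing time (a new reading comes with each control period).
- viewer.capture(name): name is "scene" or "top" or "wrist"; returns the picture (400x640x3 uint8, red, green, blue); there is no depth.
- viewer.calibration(name): a dict with "fx", "fy", "cx", "cy" (pixels), "xyz" and "attitude" of the camera in the world; the wrist camera has in their place "T_tool_cam" (4x4, takes a point from camera to tool coordinates, whose origin is the TCP and whose axes are the tool frame's). Camera axes: x right, y down, z forward; pixel columns grow to the right and rows downward; lengths in mm; the calibration is good to about 2 mm. A picture is of the moment at which its call begins: read the wrist's pose just before it. calibration takes no time and is no camera call.
- order.finish_job(): hands the job in, once; it reports no verdict.
The state is a dict: "time_s": time; "joints": joint angles; "dq": joint speeds; "tau": joint torques, N m; "eef_pos": TCP position; "ee_rot": TCP orientation; "force": force on the tool from outside, world axes, zero at the start; "wrist_torque": the same for the moment, N m; "grip_width": opening from 0.0 (shut) to 1.0 (fully open).
Only numpy, scipy, OpenCV 4.12 (cv2) and the standard library are available. Lean on these libraries where they do the work, as an engineer would, in place of code of your own. Each camera call takes 0.05 s, during which the arm holds its last target. There are 200 camera calls.

TASK

Pop the snap-fit cover off the discard well by levering the flat opener in its notch (do not pull on the cover before it has popped) and lay it right way up in the middle of the blue mat; then push every slide mailer on the deck into the well with the sweeper, never with the fingers or the opener. Put the cover back over the well and press its notched edge down until it snaps fully home, with both tools back on the grey mat, the sweeper upright, and the other things on the bench left alone.

Things in the scene. Friction and masses are not known exactly. Their poses are not given: they have to be found in the camera images.
- station: white discard station fixed to the bench, origin under its middle at bench level, x away from the robot (turned up to 8 degrees), z up; mm in this frame. Deck 125 above the bench. Mailers lie on the deck at x -82..82, y -165..60, within rims 18 high, 8 thick at x = +-82..90 (up to y 50) and y = -165..-173; open towards the well
- station_well (a point): centre of the well's mouth, flush with the deck: station (0, 110, 125) mm, station axes. The well is an open pit at station x -82..82, y 60..160 mm, its floor 6 mm above the bench
- station_strip (a point): middle of the flat strip on the robot's side of the well, at deck height: station (-115, 116, 125) mm; strip x -148..-82, y 60..172. Nothing stands in front of it (x below -148): a lever's handle may dip below deck height there
- cover: orange snap-fit cover, 0.13 to 0.21 kg, origin at the centre of its plate's underside; seated, its origin is at station_well, axes along the station's, plate lying on the deck. Plate x -104..90, y +-56, 10 mm thick (13 mm at x -104..-80). Four legs reach 22 mm below the plate, 3 mm clear of its walls: on a mat the origin stands 22 mm above the mat
- cover_rib (a point): middle of the cover's grip rib, cover (0, 0, 25) mm: rib x +-35, y +-9, z 10..40. Grasp across y once the cover has popped; it then lifts straight off (no hinge)
- cover_notch (a point): middle of the notch's mouth, cover (-104, 0, 5) mm, under the black mark. Notch open to -x, y +-26, 14 mm deep (x -104..-90), from the deck up 10 mm, roofed by 3 mm. A spring catch below this edge needs about 20 N upward here and lets go 10 mm up; the cover then stays ajar, this point 147 mm above the bench (130 when shut). Refitted, it stays ajar likewise until pressed down here by about 20 N
- opener: flat pry tool lying level, 0.12 kg, origin under its grip centre at the level it stands on; x points to the blade's tip. Red handle x -85..30, y +-11, z 8..28 mm (grasp across y, near x = 0). Steel blade x 20..92, y +-18, z 8..12 mm
- opener_heel (a point): axis of the opener's fulcrum, opener (52, 0, 10) mm: a round steel heel across the blade, radius 10 mm. With the heel on the strip and the blade about 12 degrees tip-down the tip slides into the notch; pushing the handle down (to about 20 degrees tip-up) levers the cover
- sweeper: sweeper standing upright on its head, about 0.14 kg, origin at the centre of its underside. Green head x +-18, y +-74, z 0..24 mm; either long face (+x or -x) pushes. Black handle x +-13, y +-10, z 24..90 mm, grasped across y from above near z = 68
- tool_mat: grey mat fixed on the bench, 240 (x) x 170 (y) x 3 mm, origin at the centre of its underside, home of opener and sweeper; on the left or the right side
- cover_mat: blue mat fixed on the bench, 240 (x) x 170 (y) x 3 mm, origin at the centre of its underside, for the cover; on the other side
- mailer1: slide mailer, a closed plastic box 62 (its x) x 30 (y) x 16 mm (z), 30 g, origin at its centre; starts lying flat on the station's deck, long side roughly along station x; 3 to 6 are present
- mailer2: slide mailer, a closed plastic box 62 (its x) x 30 (y) x 16 mm (z), 30 g, origin at its centre; starts lying flat on the station's deck, long side roughly along station x; 3 to 6 are present
- mailer3: slide mailer, a closed plastic box 62 (its x) x 30 (y) x 16 mm (z), 30 g, origin at its centre; starts lying flat on the station's deck, long side roughly along station x; 3 to 6 are present
- mailer4: slide mailer, a closed plastic box 62 (its x) x 30 (y) x 16 mm (z), 30 g, origin at its centre; starts lying flat on the station's deck, long side roughly along station x; 3 to 6 are present
- mailer5: slide mailer, a closed plastic box 62 (its x) x 30 (y) x 16 mm (z), 30 g, origin at its centre; starts lying flat on the station's deck, long side roughly along station x; 3 to 6 are present
- mailer6: slide mailer, a closed plastic box 62 (its x) x 30 (y) x 16 mm (z), 30 g, origin at its centre; starts lying flat on the station's deck, long side roughly along station x; 3 to 6 are present
- counter: beige tally counter with red knob, 100 x 150 x 57 mm, origin at the centre of its underside; bystander
- oil_bottle: amber oil bottle, 48 mm across, 110 mm tall, origin at the centre of its underside; bystander
- dishes: two stacked clear dishes, 90 mm across, 31 mm tall, origin at the centre of the underside; bystander
There are look-alikes about, which are no part of the job. Several things look just like the sweeper: the one meant starts farthest to the robot's left.

How it is judged (in metres and radians):
On the way, in this order (a step that is already met when the one before it is completed fails the run):
1. the cover's notched edge is levered up (8 mm or more) by the opener, with no finger on the cover (z of cover_notch in the frame of station above 0.138 m and contact force between opener and cover above 0.3 N and contact force between the fingers and cover below 0.5 N).
2. the cover lies right way up in the middle of the blue mat, let go (horizontal distance between cover and cover_mat below 0.045 m and z of cover in the frame of cover_mat below 0.033 m and angle between cover's own z axis and vertical below 0.1 rad and contact force between the fingers and cover below 0.1 N), for 0.2 s.
3. every mailer is down in the well (x of mailer1 in the frame of station_well between -0.082 and 0.082 m and y of mailer1 in the frame of station_well between -0.05 and 0.05 m and z of each of mailer1, mailer2, mailer3, mailer4, mailer5, mailer6 in the frame of station_well below -0.014 m and x of mailer2 in the frame of station_well between -0.082 and 0.082 m and y of mailer2 in the frame of station_well between -0.05 and 0.05 m and x of mailer3 in the frame of station_well between -0.082 and 0.082 m and y of mailer3 in the frame of station_well between -0.05 and 0.05 m and x of mailer4 in the frame of station_well between -0.082 and 0.082 m and y of mailer4 in the frame of station_well between -0.05 and 0.05 m and x of mailer5 in the frame of station_well between -0.082 and 0.082 m and y of mailer5 in the frame of station_well between -0.05 and 0.05 m and x of mailer6 in the frame of station_well between -0.082 and 0.082 m and y of mailer6 in the frame of station_well between -0.05 and 0.05 m), for 0.2 s.
At the end, for the whole second after the job is handed in: Cover snapped home on the well (origin within 8 mm of station_well, tilt under 0.03 rad, notched edge down within 3 mm); every mailer in the well, centre 14 mm or more below deck; opener and sweeper (upright to 0.2 rad) resting on the grey mat; all at rest (all of step 3 and z of cover_notch in the frame of station below 0.133 m and horizontal distance between cover and station_well below 0.008 m and angle between cover's own z axis and vertical below 0.03 rad and x of opener in the frame of tool_mat between -0.12 and 0.12 m and y of opener in the frame of tool_mat between -0.085 and 0.085 m and z of opener in the frame of tool_mat below 0.02 m and x of sweeper in the frame of tool_mat between -0.12 and 0.12 m and y of sweeper in the frame of tool_mat between -0.085 and 0.085 m and z of sweeper in the frame of tool_mat below 0.015 m and angle between sweeper's own z axis and vertical below 0.2 rad and linear speed of each of cover, opener, sweeper, mailer1, mailer2, mailer3, mailer4, mailer5, mailer6 below 0.02 m/s); the robot touches nothing.
It fails at once if a bystander is moved by more than 30 mm (distance of any of counter, oil_bottle, dishes from where it was at the start of the episode above 0.03 m).
It fails at once if the fingers pull on the cover (over 6 N) while it is snapped shut and mailers still lie on the deck (contact force between the fingers and cover above 6 N and z of cover_notch in the frame of station below 0.133 m and horizontal distance between cover and station_well below 0.02 m and z of any of mailer1, mailer2, mailer3, mailer4, mailer5, mailer6 in the frame of station_well above 0 m).
It fails at once if a mailer is pushed with the fingers or with the opener (over 1 N) (contact force between any of the fingers, opener and mailer1 above 1 N or contact force between any of the fingers, opener and mailer2 above 1 N or contact force between any of the fingers, opener and mailer3 above 1 N or contact force between any of the fingers, opener and mailer4 above 1 N or contact force between any of the fingers, opener and mailer5 above 1 N or contact force between any of the fingers, opener and mailer6 above 1 N).
Of mailer1, mailer2, mailer3, mailer4, mailer5, mailer6 only 3 to 6 are there at a start; the rules pass over those that are not, and their reading is None.
At some moment in a run one of mailer1, mailer2, mailer3, mailer4, mailer5, mailer6 may be knocked a few centimetres aside while the robot is not near it.
It also fails if it takes over 192 s, if anything falls off the work surface, if the arm or the gripper's body presses on something with over 40 N, if the wrist force passes 120 N, or if a joint passes its speed limit or range.

## Working session

There is one attempt and no reset: what is moved stays moved. The work goes in short steps, Python scripts to look and compute and a tool call to move; the robot and the scene stay as the last step left them, time stands still between calls to the robot, and variables do not carry over. Pictures are saved under pics/ and viewed, about 12 in all and at most 16, crops included, and the job is handed in when it is done.

Besides the shell and the picture viewer there is one more tool, called after "Request:" as name(argument=value, ...) on one line, values as JSON. carry_out: Moves the arm, as the interface text tells. Its arguments: {"type":"object","properties":{"deltas":{"type":"array"},"newtons":{"type":"number"}},"required":["deltas"]}

```bash
mkdir -p pics
python3 - <<'E'
from rig import ctrl, viewer
import cv2,json
s=ctrl.sense(); print(s)
for n in("scene","top"):
    im=viewer.capture(n); cv2.imwrite(f"pics/{n}0.png",im[:,:,::-1]); print(n,viewer.calibration(n))
print(viewer.calibration("wrist"))
E
```

```text
{'time_s': 0.0, 'joints': array([-1.46044487e+00,  3.13472406e-01,  1.49845615e+00, -1.71253563e-05,
        1.33100402e+00, -2.23413419e-01]), 'dq': array([ 0.00089831, -0.00176487,  0.0002228 , -0.0010229 , -0.00045208,
        0.00112573]), 'tau': array([ 3.57877187e-03, -4.12267148e+01, -2.59743530e+01, -1.17408564e-05,
        4.19747332e-03,  3.39599687e-06]), 'eef_pos': array([ 171.93347815, -495.72025729,  196.81646798]), 'ee_rot': array([ 0.11698482,  0.69730374,  0.11793144, -0.69726195]), 'force': array([ 0.54610067, -0.8439194 , -0.15144824]), 'wrist_torque': array([-0.02232344, -0.00851221,  0.00347604]), 'grip_width': 0.9996494048022869}
scene {'fx': 466.9541344702255, 'fy': 466.9541344702255, 'cx': 317.3295080968758, 'cy': 199.02449718078284, 'xyz': array([1166.20375907,  644.53629409, 1014.44231562]), 'attitude': array([-0.14693891,  0.36151928,  0.85062824, -0.35234126])}
top {'fx': 381.11468383526017, 'fy': 381.11468383526017, 'cx': 323.7248799476747, 'cy': 191.2986990308137, 'xyz': array([ 389.02333425,    8.893988  , 1354.3821784 ]), 'attitude': array([ 0.02683548, -0.70160394,  0.71105939, -0.03776656])}
{'fx': 278.136254253816, 'fy': 278.136254253816, 'cx': 313.7792335806083, 'cy': 197.73635439650266, 'T_tool_cam': array([[-8.10789130e-04, -2.93350687e-01,  9.56004559e-01,
        -1.77195073e+02],
       [ 9.99999477e-01,  3.58842500e-04,  9.58212375e-04,
         1.98140069e-01],
       [-6.24147325e-04,  9.56004835e-01,  2.93350243e-01,
        -7.58460283e+01],
       [ 0.00000000e+00,  0.00000000e+00,  0.00000000e+00,
         1.00000000e+00]])}
```

View pics/top0.png

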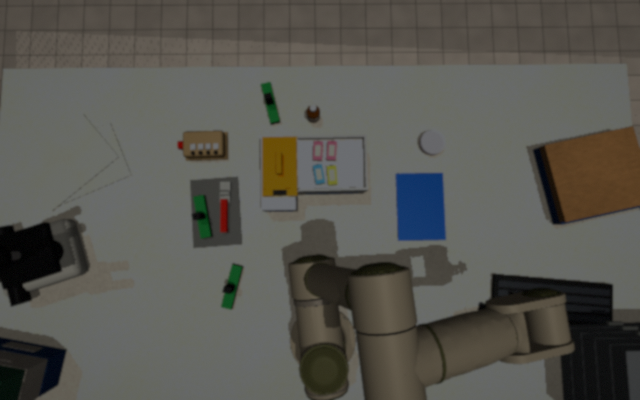

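View pics/scene0.png

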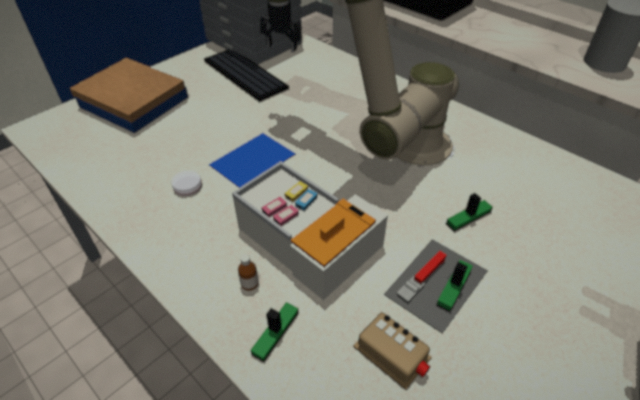

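The top view shows the orange cover (≈280,165, black notch mark at 280,192), with four mailers to its right (313–333, 150–182). The grey mat (≈215,212) holds the opener (225,207) and a sweeper (203,216), which is the farthest left, so it's the right one. The blue mat is at (420,206). The scene view agrees.

```bash
cat > h.py <<'E'
import numpy as np, cv2
from scipy.spatial.transform import Rotation as R
from rig import ctrl, viewer
def rot(q): return R.from_quat([q[1],q[2],q[3],q[0]])
def cam(n):
    c=viewer.calibration(n); K=np.array([[c['fx'],0,c['cx']],[0,c['fy'],c['cy']],[0,0,1]])
    if n=='wrist':
        s=ctrl.sense(); T=np.eye(4); T[:3,:3]=rot(s['ee_rot']).as_matrix(); T[:3,3]=s['eef_pos']
        T=T@np.array(c['T_tool_cam']); return K,T[:3,:3],T[:3,3]
    return K,rot(c['attitude']).as_matrix(),np.array(c['xyz'])
def plane(C,px,z):
    K,A,o=C; px=np.atleast_2d(np.asarray(px,float))
    d=np.c_[px,np.ones(len(px))]@np.linalg.inv(K).T@A.T
    return (o+d*((z-o[2])/d[:,2])[:,None])
def proj(C,P):
    K,A,o=C; p=(np.atleast_2d(P)-o)@A; p=p@K.T; return p[:,:2]/p[:,2:]
def blobs(im,lo,hi,amin=20):
    h=cv2.cvtColor(im,cv2.COLOR_RGB2HSV); m=cv2.inRange(h,np.array(lo),np.array(hi))
    cs,_=cv2.findContours(m,cv2.RETR_EXTERNAL,cv2.CHAIN_APPROX_NONE)
    return sorted([c.reshape(-1,2) for c in cs if cv2.contourArea(c)>amin],key=lambda c:-cv2.contourArea(c.reshape(-1,1,2)))
def rect(P):
    (c,(w,h),a)=cv2.minAreaRect(np.asarray(P[:,:2],np.float32))
    if w<h: w,h,a=h,w,a+90
    return np.round(c,1),np.round([w,h],1),round((a+90)%180-90,2)   # long-axis angle
def grab(n,f=None):
    C=cam(n); im=viewer.capture(n)
    if f: cv2.imwrite(f"pics/{f}.png",im[:,:,::-1])
    return C,im
def Rdes(yaw,pitch=0.,flip=0):
    """tool x down, tool z along heading yaw (deg, world), pitch=opener tip-up deg about jaw axis"""
    z=np.array([np.cos(np.radians(yaw)),np.sin(np.radians(yaw)),0]); x=np.array([0,0,-1.]); y=np.cross(z,x)
    M=R.from_matrix(np.c_[x,y,z])
    ax=np.cross(z,[0,0,1.])   # rotation raising z heading
    M=R.from_rotvec(np.radians(pitch)*ax)*M
    return M*R.from_euler('x',180*flip,degrees=True)
def delta(pos,Rt,p0=None,R0=None):
    s=ctrl.sense(); p0=s['eef_pos'] if p0 is None else p0; R0=rot(s['ee_rot']) if R0 is None else R0
    return np.round(np.r_[R0.inv().apply(np.asarray(pos)-p0),(R0.inv()*Rt).as_rotvec(degrees=True)],1)
E
python3 - <<'E'
from h import *
C=cam('top'); im=cv2.imread('pics/top0.png')[:,:,::-1].copy(); hsv=cv2.cvtColor(im,cv2.COLOR_RGB2HSV)
for p in [(270,150),(225,215),(224,187),(203,205),(420,206),(345,165),(215,240),(268,205),(250,300),(320,150)]: print(p,im[p[1],p[0]],hsv[p[1],p[0]])
for nm,lo,hi,z in [('cover',(10,150,80),(25,255,255),135),('red',(0,180,80),(6,255,255),31),('green',(50,120,40),(80,255,255),27),('blue',(100,150,60),(125,255,255),3),('grey',(0,0,40),(180,60,85),3)]:
    for b in blobs(im,lo,hi,25)[:6]:
        print(nm,b.mean(0).round(),rect(plane(C,b,z)))
s=ctrl.sense(); print(rot(s['ee_rot']).as_matrix().round(3))
# both cameras check
Cs=cam('scene'); print(proj(C,[[0,0,0],[380,300,3]]),proj(Cs,[[0,0,0],[380,300,3]]))
E
```

```text
(270, 150) [108  79   6] [ 21 241 108]
(225, 215) [101  13   6] [  2 240 101]
(224, 187) [98 98 93] [30 13 98]
(203, 205) [17 74 31] [ 67 196  74]
(420, 206) [ 19  54 107] [108 210 107]
(345, 165) [107 109 112] [108  11 112]
(215, 240) [59 59 56] [30 13 59]
(268, 205) [106 109 112] [105  14 112]
(250, 300) [106 108 103] [ 42  12 108]
(320, 150) [107  91  90] [  2  41 107]
cover [596. 173.] (array([ 549.4, -910.7]), array([300.3, 247.8]), -78.6)
cover [279. 167.] (array([584.7, 129.5]), array([189.6, 108.8]), 0.03)
red [223. 216.] (array([430.8, 334.9]), array([107.2,  17.3]), 0.53)
green [202. 216.] (array([429.8, 409.9]), array([147.2,  37.8]), 10.85)
green [232. 286.] (array([190.3, 305.8]), array([143.8,  33.2]), -14.52)
green [272. 112.] (array([794.9, 165.9]), array([70.8, 30.1]), 13.62)
green [268.  91.] (array([869.3, 183.5]), array([66. , 29.5]), 13.52)
blue [420. 207.] (array([ 455.4, -355.4]), array([232.7, 163.6]), 0.05)
grey [284.  29.] (array([1029.6,  -21.8]), array([2385.4,  400.5]), 89.72)
grey [431. 284.] (array([ 223.7, -486.7]), array([1241.5,  413.7]), -88.18)
grey [215. 212.] (array([445.5, 370.6]), array([240.7, 171.9]), 3.8)
grey [ 43. 258.] (array([300.2, 963.6]), array([320.2, 280.6]), -75.65)
grey [557. 372.] (array([-119.8, -800.6]), array([181.6,  93.9]), -17.01)
grey [ 42. 356.] (array([-18.9, 965.9]), array([273. , 169.3]), 30.51)
[[-0.     0.328 -0.945]
 [ 0.001 -0.945 -0.328]
 [-1.    -0.001 -0.   ]]
[[322.06379185 339.59324411]
 [235.28892343 230.01514913]] [[418.66384042 142.51771583]
 [427.93845564 250.93467044]]
```

Request:
carry_out(deltas=[[-1, -50, 0, 0, 9.5, 0, 0], [-1, -100, 0, 0, 19, 0, 0], [-1, -103, -36, -46, 19, 0, 0], [-1, -103, -72, -92, 19, 0, 0], [-1, -103, -108, -138, 19, 0, 0]])

```text
time_s: 0.72
eef_pos: [267.6, -347.1, 300.1]
ee_rot: [-0.0, -0.707, -0.001, 0.707]
force: [0.4, -0.3, 0.2]
grip_width: 1.001
```

Request:
carry_out(deltas=[[-1, 0, -48, -31, 0, 0, 0], [-1, 0, -96, -62, 0, 0, 0], [-1, 0, -144, -93, 0, 0, 0], [-1, 0, -192, -124, 0, 0, 0], [-1, 0, -240, -155, 0, 0, 0]])

```text
time_s: 1.35
eef_pos: [422.1, -106.6, 300.3]
ee_rot: [-0.001, -0.707, -0.001, 0.707]
force: [0.4, -1.1, -0.1]
grip_width: 0.995
```

Request:
carry_out(deltas=[[-1, 0, -48, -31, 0, 0, 0], [-1, 0, -96, -62, 0, 0, 0], [-1, 0, -149, -97, 0, 0, 0], [-1, 0, -149, -97, 0, 0, 0], [-1, 0, -149, -97, 0, 0, 0]])

```text
time_s: 1.98
eef_pos: [517.9, 40.5, 300.0]
ee_rot: [-0.001, -0.707, -0.001, 0.707]
force: [0.2, -0.7, 0.1]
grip_width: 0.998
```

Run:
```python
from h import *
s=ctrl.sense(); print(s['time_s'],s['eef_pos'],s['force'],s['joints']); print(rot(s['ee_rot']).as_matrix().round(3))
C,im=grab('wrist','w1'); print(C[2])
for nm,lo,hi,z in [('cover',(10,150,60),(25,255,255),135),('red',(0,180,60),(6,255,255),31),('black',(0,0,0),(180,255,30),138)]:
    for b in blobs(im,lo,hi,60)[:6]:
        print(nm,b.mean(0).round(),rect(plane(C,b,z)))
```

```text
1.975 [517.87245393  40.52111789 300.03380432] [ 0.22683248 -0.67858258  0.10194091] [-1.47544082e-01  2.50682982e-01  1.31570604e+00 -3.01008639e-04
  1.57608606e+00  1.42078744e+00]
[[-0.001  0.002 -1.   ]
 [-0.    -1.    -0.002]
 [-1.     0.     0.001]]
[593.88795508  40.88616147 477.16022039]
cover [236. 110.] (array([585.5, 131.9]), array([194.7, 112.9]), 0.05)
red [142. 208.] (array([433.8, 329.2]), array([115.4,  36.2]), 0.03)
black [315. 344.] (array([281.3,  38.3]), array([997.7, 274.6]), -89.9)
black [626. 348.] (array([ 255.7, -427.1]), array([127.9,  56.3]), 19.17)
black [ 80. 219.] (array([459.6, 345.1]), array([70.6, 17.9]), -66.91)
black [240. 191.] (array([499.5, 132.1]), array([40.3, 13.1]), -89.84)
```

View pics/w1.png

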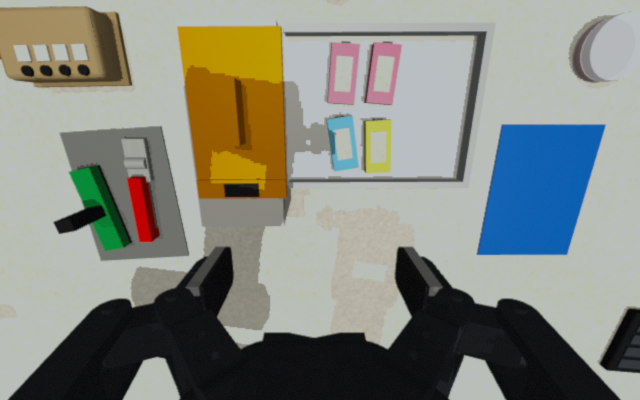

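Wrist view: the cover spans (180–285, 27–198) with its black notch mark at (240,191). Mailers are at (343,72), (383,72), (342,142) and (377,146), and the opener is at (140,190).

Request:
carry_out(deltas=[[-1, 0, -59, 15, 0, 0, 0], [-1, 20, -118, 30, 0, 0, 0], [-1, 40, -177, 46, 0, 0, 0], [-1, 60, -236, 62, 0, 0, 0], [-1, 80, -292, 78, 0, 0, 0]])

```text
time_s: 2.65
eef_pos: [440.4, 329.0, 221.8]
ee_rot: [-0.0, 0.707, 0.0, -0.707]
force: [1.4, -0.3, -0.1]
grip_width: 1.002
```

Request:
carry_out(deltas=[[-1, 0, 0, 0, 0, 0, 0], [-1, 0, 0, 0, 0, 0, 0], [-1, 0, 0, 0, 0, 0, 0], [-1, 0, 0, 0, 0, 0, 0], [-1, 0, 0, 0, 0, 0, 0]])

```text
time_s: 3.28
eef_pos: [441.0, 328.2, 222.0]
ee_rot: [0.0, 0.707, 0.0, -0.707]
force: [0.9, 0.3, 0.2]
grip_width: 1.0
```

Run:
```python
from h import *
s=ctrl.sense(); print(s['time_s'],s['eef_pos'],s['force'])
# cover edges from w1 with its pose
C1=list(cam('wrist')); c=viewer.calibration('wrist')
T=np.eye(4); T[:3,:3]=rot([-0.001,-0.707,-0.001,0.707]).as_matrix(); T[:3,3]=[517.87,40.52,300.03]; T[:3,:3]=np.array([[-.0006,.002,-1],[-.0003,-1,-.002],[-1,.0003,.0006]]); T=T@np.array(c['T_tool_cam']); C1=(C1[0],T[:3,:3],T[:3,3])
im=cv2.imread('pics/w1.png')[:,:,::-1].copy()
b=[b for b in blobs(im,(10,150,60),(25,255,255),60)][0]; P=plane(C1,b,135)[:,:2]
for side,sel in [('L',P[:,1]>180),('R',P[:,1]<84)]:
    q=P[sel&(P[:,0]>520)&(P[:,0]<670)]; print(side,len(q),np.degrees(np.polyfit(q[:,0],q[:,1],1)[0]),q[:,1].mean(),q[:,0].mean())
print('x range',np.percentile(P[:,0],[1,99]),plane(C1,b,138)[:,0].min())
# rim outer right & near: bright/dark edges: deck shadow lines
C,im=grab('wrist','w2'); print(C[2])
for nm,lo,hi,z in [('red',(0,180,60),(6,255,255),31),('green',(50,120,40),(80,255,255),27)]:
    for b in blobs(im,lo,hi,60)[:6]:
        print(nm,b.mean(0).round(),b.min(0),b.max(0),rect(plane(C,b,z)))
print(proj(C,[[458,335,31]]))
```

```text
3.275 [440.95797277 328.16733324 222.03084396] [0.89326915 0.25249391 0.17239085]
L 134 0.3078721227327599 187.37304084920322 598.2416882431423
R 134 0.40757312213746527 76.5203131310739 598.5343517914453
x range [489.37566093 681.99976748] 489.1930695701331
[516.74572085 328.38371403 399.25398729]
red [307. 176.] [299 134] [315 217] (array([432.9, 336.8]), array([114.8,  21.1]), 0.05)
green [254. 174.] [225 121] [278 229] (array([430.9, 410.6]), array([147.9,  39.7]), 11.08)
green [327. 307.] [308 276] [347 337] (array([216.1, 305.1]), array([119. ,  38.1]), -14.42)
[[308.52985879 158.84671556]]
```

View pics/w2.png

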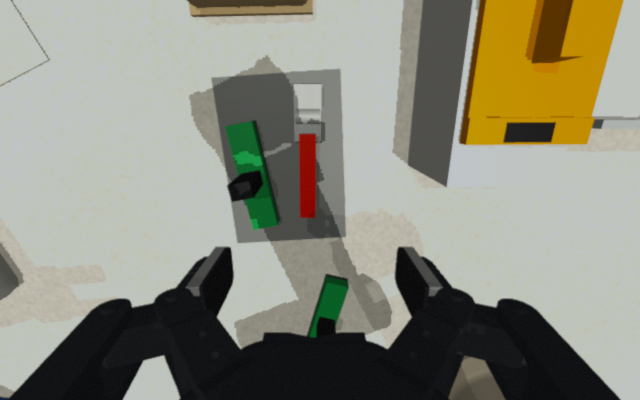

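Request:
carry_out(deltas=[[0, 50, -5, -10, 0, 0, 0], [0, 100, -8.6, -19.4, 0, 0, 0], [0, 150, -8.6, -19.4, 0, 0, 0], [0, 150, -8.6, -19.4, 0, 0, 0], [0, 150, -8.6, -19.4, 0, 0, 0]])

```text
time_s: 3.95
eef_pos: [461.1, 337.8, 74.0]
ee_rot: [0.0, 0.708, 0.001, -0.706]
force: [-0.4, -0.8, -0.1]
grip_width: 0.502
```

Request:
carry_out(deltas=[[0, 25, 0, 0, 0, 0, 0], [0, 45, 0, 0, 0, 0, 0], [0, 60, 0, 0, 0, 0, 0], [0, 66, 0, 0, 0, 0, 0], [0, 66, 0, 0, 0, 0, 0]])

```text
time_s: 4.58
eef_pos: [460.4, 337.5, 6.4]
ee_rot: [0.001, 0.707, 0.001, -0.707]
force: [-0.6, -1.0, 0.3]
grip_width: 0.498
```

Run:
```python
from h import *
s=ctrl.sense(); print(s['time_s'],s['eef_pos'],s['force'],s['grip_width'])
C,im=grab('wrist','w3')
for b in blobs(im,(0,180,40),(6,255,255),60)[:3]: print(b.mean(0).round(),b.min(0),b.max(0),rect(plane(C,b,31)))
```

```text
4.575 [460.37363456 337.51947146   6.40594758] [-0.58269996 -1.00636578  0.28686087] 0.49788934397269335
[314. 262.] [296 191] [333 337] (array([442.1, 337.1]), array([102.7,  21.8]), -0.1)
```

View pics/w3.png

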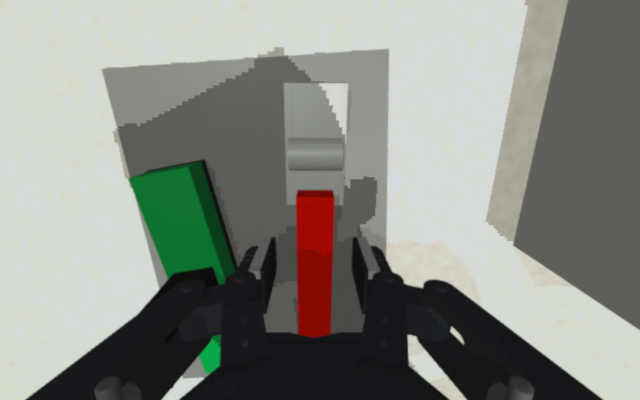

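Request:
carry_out(deltas=[[1, 0, 0, 0, 0, 0, 0], [1, 0, 0, 0, 0, 0, 0], [1, 0, 0, 0, 0, 0, 0], [1, 0, 0, 0, 0, 0, 0], [1, 0, 0, 0, 0, 0, 0]], newtons=100)

```text
time_s: 5.25
eef_pos: [460.0, 337.3, 5.8]
ee_rot: [-0.001, -0.707, -0.001, 0.707]
force: [0.4, 0.7, 0.1]
grip_width: 0.004
```

Request:
carry_out(deltas=[[1, -40, 0, 0, 0, 0, 0], [1, -90, 0, 0, 0, 0, 0], [1, -150, 0, 0, 0, 0, 0], [1, -200, 0, 0, 0, 0, 0], [1, -200, 0, 0, 0, 0, 0]])

```text
time_s: 5.88
eef_pos: [461.4, 338.0, 209.8]
ee_rot: [-0.0, 0.71, 0.002, -0.705]
force: [0.6, 0.5, -1.3]
grip_width: -0.002
```

Run:
```python
from h import *
C,im=grab('wrist','w4'); s=ctrl.sense(); print(s['time_s'],s['eef_pos'],s['force'],s['grip_width'],rot(s['ee_rot']).as_matrix().round(3))
z=s['eef_pos'][2]
b=blobs(im,(0,180,40),(6,255,255),60)[0]; print(b.min(0),b.max(0),rect(plane(C,b,z+25)))
print(proj(C,s['eef_pos']+[[92,-18,6],[92,18,6],[52,0,14],[30,-11,22],[30,11,22]]).round(1))
```

```text
5.925 [460.41129696 337.55870429 207.0060499 ] [ 0.5147716   0.66598035 -0.47098732] 0.002525810165130282 [[ 0.003  0.002 -1.   ]
 [ 0.001 -1.    -0.002]
 [-1.    -0.001 -0.003]]
[307 152] [323 235] (array([491. , 337.4]), array([50.2,  9.2]), -0.23)
[[345.8  85.4]
 [284.2  85.2]
 [314.7 155.8]
 [333.1 194.9]
 [296.  194.8]]
```

View pics/w4.png

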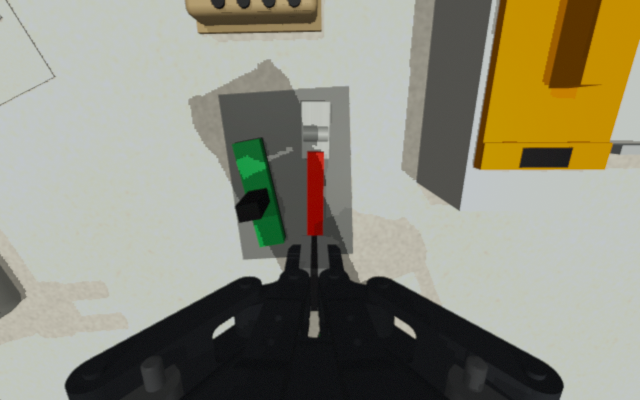

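The gripper shut completely without the opener, which is still on the mat at (315,190). I'll measure whether it moved, using the pictures I already have.

Run:
```python
from h import *
C=cam('wrist'); im=cv2.imread('pics/w4.png')[:,:,::-1].copy()
b=blobs(im,(0,180,40),(6,255,255),60)[0]; print('now',rect(plane(C,b,31)), plane(C,[[315,101],[315,133]],[15][0]))
T=np.eye(4)
K=C[0]; c=viewer.calibration('wrist'); M=np.array([[0.,0,-1],[0,-1,0],[-1,0,0]])
T[:3,:3]=M; T[:3,3]=[460.4,337.5,6.4]; T=T@np.array(c['T_tool_cam']); C3=(K,T[:3,:3],T[:3,3])
im3=cv2.imread('pics/w3.png')[:,:,::-1].copy(); print('w3 tip/heel',plane(C3,[[315,83],[284,83],[348,83]],15),plane(C3,[[315,198]],31), 'pad px', proj(C3,[[460.4,358,6],[460.4,358,25],[460.4,337,25]]))
```

```text
now (array([431.8, 336. ]), array([114.5,  21. ]), -0.24) [[550.53996532 336.31956004  15.        ]
 [511.32754428 336.15746484  15.        ]]
w3 tip/heel [[552.11563655 336.8373482   15.        ]
 [552.10339651 354.28339177  15.        ]
 [552.1286685  318.26257322  15.        ]] [[489.32011332 336.79720841  31.        ]] pad px [[284.02515182 227.38345386]
 [280.94034733 239.39115813]
 [314.53912385 239.39860206]]
```

Run:
```python
from h import *
im=viewer.capture('scene'); C=cam('scene'); cv2.imwrite('pics/s4.png',cv2.resize(im[180:340,330:540,::-1],None,fx=3.5,fy=3.5))
```

```text
(no output)
```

View pics/s4.png

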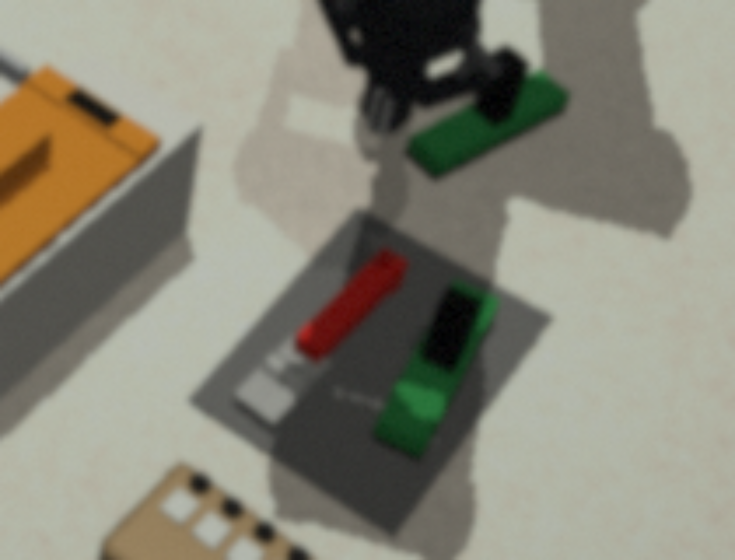

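Run:
```python
from h import *
C=cam('scene'); s=ctrl.sense(); p=s['eef_pos']
print(p, proj(C,[p+[0,0,k] for k in(0,10,20,30,40,50)]).round(1))
# opener height via scene/top: handle top end corner check
print(proj(C,[[375.5,336.5,31],[490,336.5,31],[552,336.5,15]]).round(1), proj(cam('top'),[[375.5,336.5,31],[552,336.5,15]]).round(1))
im=viewer.capture('scene'); g=cv2.resize(im[190:240,400:480,::-1],None,fx=8,fy=8,interpolation=cv2.INTER_CUBIC)
for k in(0,20,40): 
    q=(proj(C,p+[0,0,k])[0]-[400,190])*8; cv2.circle(g,tuple(int(v) for v in q),4,(0,0,255),-1)
cv2.imwrite('pics/s5.png',g)
```

```text
[459.80314596 337.22898823 205.3283355 ] [[435.8 224.5]
 [436.5 221.6]
 [437.3 218.7]
 [438.1 215.7]
 [438.9 212.7]
 [439.7 209.6]]
[[442.  250.9]
 [416.8 276.4]
 [401.4 294.8]] [[222.9 231.6]
 [224.5 181.2]]
```

View pics/s5.png

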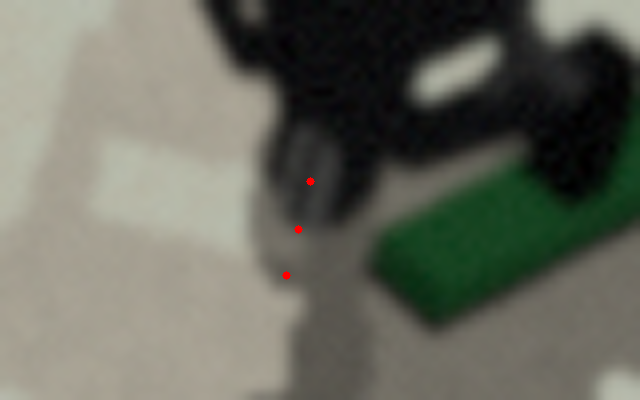

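The scene view puts the shut fingertips about 20 mm above the reported TCP (between my +20 and +40 mm marks), so the fingers really were too high. I'll check this with a light touch on bare bench.

Request:
carry_out(deltas=[[1, 0, 40, 40, 0, 0, 0], [1, 40, 80, 70, 0, 0, 0], [1, 90, 97, 90, 0, 0, 0], [1, 140, 97, 90, 0, 0, 0], [1, 185, 97, 90, 0, 0, 0]], newtons=40)

```text
time_s: 6.65
eef_pos: [368.9, 239.6, 18.4]
ee_rot: [-0.001, -0.706, -0.0, 0.708]
force: [0.8, 1.2, -0.6]
grip_width: -0.001
```

Request:
carry_out(deltas=[[1, 10, 0, 0, 0, 0, 0], [1, 20, 0, 0, 0, 0, 0], [1, 25, 0, 0, 0, 0, 0], [1, 28, 0, 0, 0, 0, 0], [1, 28, 0, 0, 0, 0, 0]])

```text
time_s: 7.28
eef_pos: [370.5, 240.2, -6.9]
ee_rot: [0.001, 0.707, 0.001, -0.707]
force: [0.6, 0.1, -0.3]
grip_width: -0.001
```

Request:
carry_out(deltas=[[1, 2, 0, 0, 0, 0, 0], [1, 3, 0, 0, 0, 0, 0], [1, 4, 0, 0, 0, 0, 0], [1, 5, 0, 0, 0, 0, 0], [1, 6, 0, 0, 0, 0, 0]])

```text
time_s: 7.9
eef_pos: [370.2, 240.1, -13.3]
ee_rot: [-0.001, -0.707, -0.001, 0.707]
force: [-0.0, -0.6, -0.2]
grip_width: 0.005
```

Request:
carry_out(deltas=[[1, 1, 0, 0, 0, 0, 0], [1, 2, 0, 0, 0, 0, 0], [1, 3, 0, 0, 0, 0, 0], [1, 4, 0, 0, 0, 0, 0], [1, 4, 0, 0, 0, 0, 0]])

```text
time_s: 8.52
eef_pos: [370.2, 240.1, -17.3]
ee_rot: [-0.001, -0.707, -0.001, 0.707]
force: [0.2, -0.6, -0.3]
grip_width: 0.001
```

Request:
carry_out(deltas=[[1, 1, 0, 0, 0, 0, 0], [1, 1.5, 0, 0, 0, 0, 0], [1, 2, 0, 0, 0, 0, 0], [1, 2.5, 0, 0, 0, 0, 0], [1, 2.5, 0, 0, 0, 0, 0]])

```text
time_s: 9.15
eef_pos: [370.2, 240.1, -19.7]
ee_rot: [-0.001, -0.707, -0.001, 0.707]
force: [-0.8, 0.5, 0.0]
grip_width: 0.003
```

Request:
carry_out(deltas=[[1, 0.5, 0, 0, 0, 0, 0], [1, 1, 0, 0, 0, 0, 0], [1, 1.5, 0, 0, 0, 0, 0], [1, 2, 0, 0, 0, 0, 0], [1, 2, 0, 0, 0, 0, 0]])

```text
time_s: 9.78
eef_pos: [370.2, 240.1, -21.7]
ee_rot: [-0.001, -0.707, -0.001, 0.707]
force: [-0.2, -0.3, -0.3]
grip_width: 0.003
```

Request:
carry_out(deltas=[[1, 0.5, 0, 0, 0, 0, 0], [1, 1, 0, 0, 0, 0, 0], [1, 1.5, 0, 0, 0, 0, 0], [1, 2, 0, 0, 0, 0, 0], [1, 2, 0, 0, 0, 0, 0]])

```text
time_s: 10.4
eef_pos: [370.2, 240.1, -23.8]
ee_rot: [-0.001, -0.707, -0.001, 0.707]
force: [-0.5, -0.4, 0.3]
grip_width: 0.001
```

Request:
carry_out(deltas=[[1, 0.5, 0, 0, 0, 0, 0], [1, 1, 0, 0, 0, 0, 0], [1, 1.5, 0, 0, 0, 0, 0], [1, 2, 0, 0, 0, 0, 0], [1, 2, 0, 0, 0, 0, 0]])

```text
time_s: 11.02
eef_pos: [370.2, 240.1, -25.7]
ee_rot: [-0.001, -0.707, -0.001, 0.707]
force: [-0.0, -0.5, 0.3]
grip_width: 0.0
```

Request:
carry_out(deltas=[[1, 0.5, 0, 0, 0, 0, 0], [1, 1, 0, 0, 0, 0, 0], [1, 1.5, 0, 0, 0, 0, 0], [1, 2, 0, 0, 0, 0, 0], [1, 2, 0, 0, 0, 0, 0]])

```text
time_s: 11.65
eef_pos: [370.2, 240.1, -27.7]
ee_rot: [-0.001, -0.707, -0.001, 0.707]
force: [0.3, -0.1, 0.1]
grip_width: -0.001
```

Request:
carry_out(deltas=[[1, 0.5, 0, 0, 0, 0, 0], [1, 1, 0, 0, 0, 0, 0], [1, 1.5, 0, 0, 0, 0, 0], [1, 2, 0, 0, 0, 0, 0], [1, 2, 0, 0, 0, 0, 0]])

```text
time_s: 12.28
eef_pos: [370.2, 240.1, -29.8]
ee_rot: [-0.001, -0.707, -0.001, 0.707]
force: [0.3, 0.0, -1.1]
grip_width: -0.001
```

Run:
```python
from h import *
s=ctrl.sense(); p=s['eef_pos']; print(p,s['force'])
im=viewer.capture('scene'); C=cam('scene'); o=np.array([400,130]); g=cv2.resize(im[130:220,400:520,::-1],None,fx=6,fy=6,interpolation=cv2.INTER_CUBIC)
for k in(0,20,40): 
    q=(proj(C,[p[0],p[1],p[2]+k])[0]-o)*6; cv2.circle(g,tuple(int(v) for v in q),3,(0,0,255),-1)
g=cv2.convertScaleAbs(g,alpha=1.8)
w=viewer.capture('wrist'); cv2.imwrite('pics/s6.png',np.vstack([g,cv2.resize(w[190:300,180:480,::-1],None,fx=2.4,fy=2.4)[:60*4]])[:,:720])
```

```text
[370.18401881 240.14399063 -29.75671638] [ 0.30327349  0.04918685 -1.05434551]
```

View pics/s6.png

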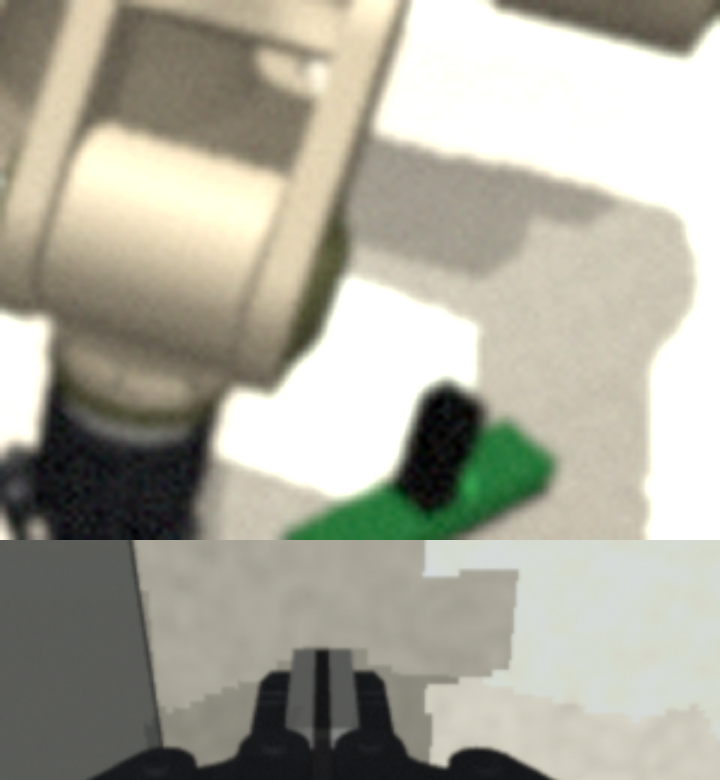

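Request:
carry_out(deltas=[[1, 0.5, 0, 0, 0, 0, 0], [1, 1, 0, 0, 0, 0, 0], [1, 1.5, 0, 0, 0, 0, 0], [1, 2, 0, 0, 0, 0, 0], [1, 2, 0, 0, 0, 0, 0]])

```text
time_s: 13.0
eef_pos: [370.2, 240.1, -31.8]
ee_rot: [-0.001, -0.707, -0.001, 0.707]
force: [0.4, -0.3, -0.0]
grip_width: -0.004
```

Request:
carry_out(deltas=[[1, 0.5, 0, 0, 0, 0, 0], [1, 1, 0, 0, 0, 0, 0], [1, 1.5, 0, 0, 0, 0, 0], [1, 2, 0, 0, 0, 0, 0], [1, 2, 0, 0, 0, 0, 0]])

```text
time_s: 13.62
eef_pos: [370.2, 240.1, -33.7]
ee_rot: [-0.001, -0.707, -0.001, 0.707]
force: [-0.5, 0.2, -0.7]
grip_width: -0.001
```

Request:
carry_out(deltas=[[1, 0.5, 0, 0, 0, 0, 0], [1, 1, 0, 0, 0, 0, 0], [1, 1.5, 0, 0, 0, 0, 0], [1, 2, 0, 0, 0, 0, 0], [1, 2, 0, 0, 0, 0, 0]])

```text
time_s: 14.25
eef_pos: [370.3, 240.2, -34.0]
ee_rot: [0.001, 0.707, 0.001, -0.707]
force: [-9.3, -4.0, 31.6]
grip_width: -0.001
```

The fingers touched the bench at a reported z of −34, so the fingertips sit 34 mm short of the reported TCP. Every height from here on gets corrected by that amount.

Request:
carry_out(deltas=[[1, -60, 0, 0, 0, 0, 0], [0, -120, 0, 0, 0, 0, 0], [0, -120, -50, -45, 0, 0, 0], [0, -120, -96.3, -89.5, 0, 0, 0], [0, -120, -96.3, -89.5, 0, 0, 0]], newtons=100)

```text
time_s: 14.88
eef_pos: [460.9, 338.4, 83.5]
ee_rot: [0.001, 0.707, 0.001, -0.707]
force: [-0.2, -0.3, -0.1]
grip_width: 0.504
```

Request:
carry_out(deltas=[[0, 0, 0, 0, 0, 0, 0], [0, 45, 0, 0, 0, 0, 0], [0, 85, 0, 0, 0, 0, 0], [0, 105, 0, 0, 0, 0, 0], [0, 105, 0, 0, 0, 0, 0]])

```text
time_s: 15.5
eef_pos: [458.1, 335.5, -21.5]
ee_rot: [-0.001, -0.706, -0.0, 0.708]
force: [-0.0, 0.3, 0.7]
grip_width: 0.502
```

Run:
```python
from h import *
C,im=grab('wrist'); s=ctrl.sense(); print(s['time_s'],s['eef_pos'],s['force'],s['grip_width'])
b=blobs(im,(0,180,40),(6,255,255),60)[0]; q=plane(C,b,31); print(rect(q),q[:,0].max())
```

```text
15.55 [459.09087397 335.99235825 -20.23847534] [ 0.00590532 -0.34730993  0.07869845] 0.5041365271219678
(array([454.7, 337.1]), array([79.3, 21.8]), -0.28) 494.31395358687456
```

Request:
carry_out(deltas=[[0, 5, 0, 0, 0, 0, 0], [0, 9.5, 0, 0, 0, 0, 0], [1, 9.5, 0, 0, 0, 0, 0], [1, 9.5, 0, 0, 0, 0, 0], [1, 9.5, 0, 0, 0, 0, 0]], newtons=100)

```text
time_s: 16.18
eef_pos: [459.7, 336.8, -29.8]
ee_rot: [0.001, 0.707, 0.001, -0.707]
force: [-1.3, 0.1, 2.8]
grip_width: 0.241
```

Request:
carry_out(deltas=[[1, 0, 0, 0, 0, 0, 0], [1, 0, 0, 0, 0, 0, 0], [1, -40, 0, 0, 0, 0, 0], [1, -90, 0, 0, 0, 0, 0], [1, -150, 0, 0, 0, 0, 0]])

```text
time_s: 16.8
eef_pos: [458.8, 336.2, 120.3]
ee_rot: [-0.001, -0.706, -0.0, 0.708]
force: [1.2, 1.3, -1.6]
grip_width: 0.238
```

Request:
carry_out(deltas=[[1, -60, 0, 0, 0, 0, 0], [1, -100, 0, 0, 0, 0, 0], [1, -130, 0, 0, 0, 0, 0], [1, -130, 0, 0, 0, 0, 0], [1, -130, 0, 0, 0, 0, 0]])

```text
time_s: 17.42
eef_pos: [459.0, 336.4, 247.9]
ee_rot: [-0.001, -0.706, -0.0, 0.708]
force: [0.6, 0.0, -1.7]
grip_width: 0.237
```

Run:
```python
from h import *
C,im=grab('wrist','w5'); s=ctrl.sense(); print(s['time_s'],s['eef_pos'],s['force'],s['grip_width'],rot(s['ee_rot']).as_matrix().round(4))
z=s['eef_pos'][2]
b=blobs(im,(0,180,40),(6,255,255),60)[0]; print(b.min(0),b.max(0),rect(plane(C,b,z+61)))
# predicted pixels if the opener did not slip: opener z rel eef = 3+30=33 -> point z = eef+33+oz
for d in (33,): print(proj(C,s['eef_pos']+[[92,-18,d+12],[92,18,d+12],[52,0,d+20],[30,-11,d+28],[30,11,d+28]]).round(1))
```

```text
17.475 [458.97987198 336.33993285 247.80577491] [ 0.20961722 -0.22107932 -1.30630444] 0.24044112791967762 [[-0.003   0.0021 -1.    ]
 [-0.0014 -1.     -0.0021]
 [-1.      0.0014  0.003 ]]
[290 208] [338 337] (array([459.4, 336.4]), array([70.7, 22.2]), 0.54)
[[355.7  74.4]
 [273.3  74.1]
 [314.3 168.1]
 [338.7 220. ]
 [289.6 220. ]]
```

View pics/w5.png

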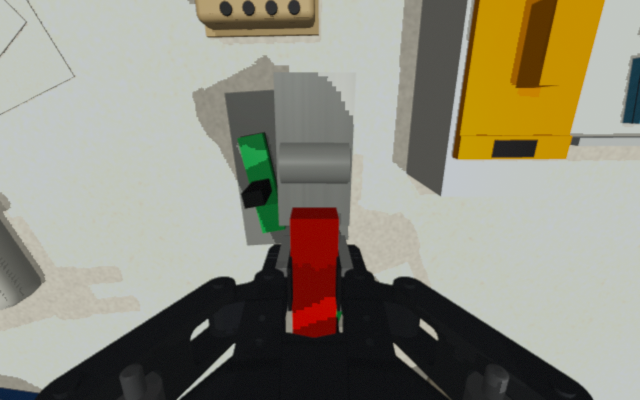

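The opener is held: grip width 0.24, blade tip at row 71 cols 274–354, close to prediction. Moving it to the strip, with the tip 10° down.

Request:
carry_out(deltas=[[1, 0, 50, 22, 0, 0, 0], [1, 0, 100, 44, 0, -5, 0], [1, 0, 150, 66, 0, -10, 0], [1, 20, 195, 86, 0, -10, 0], [1, 48, 205, 89, 0, -10, 0]])

```text
time_s: 18.1
eef_pos: [370.0, 129.7, 200.6]
ee_rot: [0.0, -0.643, 0.0, 0.766]
force: [0.4, 0.2, -1.4]
grip_width: 0.234
```

Request:
carry_out(deltas=[[1, 0, 0, 0, 0, 0, 0], [1, 0, 0, 0, 0, 0, 0], [1, 0, 0, 0, 0, 0, 0], [1, 0, 0, 0, 0, 0, 0], [1, 0, 0, 0, 0, 0, 0]])

```text
time_s: 18.73
eef_pos: [371.0, 131.6, 202.0]
ee_rot: [-0.001, -0.643, -0.001, 0.766]
force: [0.3, 0.0, -0.9]
grip_width: 0.236
```

Run:
```python
from h import *
C,im=grab('wrist','w6'); s=ctrl.sense(); print(s['time_s'],s['eef_pos'],s['force'],s['grip_width'])
print(delta([370.3,131.3,113],Rdes(180.4,10)), delta([401.3,131.5,102.7],Rdes(180.4,10)), rot(s['ee_rot']).as_matrix().round(3))
hs=cv2.cvtColor(im,cv2.COLOR_RGB2HSV)
b=blobs(im,(10,150,60),(25,255,255),200)
# notch edge: orange row at bottom
q=b[0]; print(q.min(0),q.max(0))
for k in blobs(im,(0,0,0),(180,255,30),60)[:5]: print('blk',k.min(0),k.max(0),rect(plane(C,k,138)))
P=plane(C,q,138); print('front x', P[:,0].min(), 'y', np.percentile(P[P[:,0]<P[:,0].min()+15,1],[1,99]))
```

```text
18.775 [371.01854546 131.58950149 201.90428053] [-0.34516363 -0.18199325 -0.78738508] 0.24225668967036965
[ 87.7   0.3 -14.7  -0.3  -0.    0. ] [ 92.4   0.2 -47.   -0.3  -0.    0. ] [[-0.173  0.002 -0.985]
 [-0.    -1.    -0.002]
 [-0.985 -0.     0.173]]
[231   0] [397  36]
blk [ 37 246] [591 399] (array([171.3, 129.8]), array([799.3, 271.9]), -89.9)
blk [ 0 90] [ 82 120] (array([442.2, 344. ]), array([63.6, 14.4]), -79.65)
blk [284   3] [320  30] (array([500.2, 140.1]), array([25. , 15.5]), -89.81)
blk [60 25] [126 151] (array([449.8, 298.1]), array([91.8,  1.9]), 10.99)
front x 488.6121469039812 y [ 75.69675779 187.60739994]
```

View pics/w6.png

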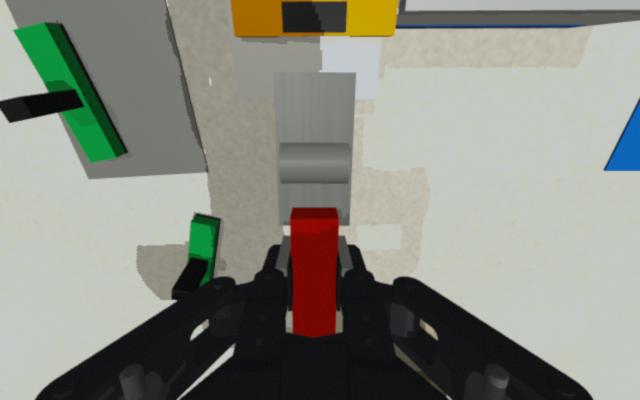

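Request:
carry_out(deltas=[[1, 40, 0.3, -7, 0, 0, 0], [1, 70, 0.3, -12, 0, 0, 0], [1, 87.7, 0.3, -14.7, 0, 0, 0], [1, 87.7, 0.3, -14.7, 0, 0, 0], [1, 87.7, 0.3, -14.7, 0, 0, 0]])

```text
time_s: 19.4
eef_pos: [370.7, 131.2, 113.6]
ee_rot: [-0.001, -0.643, -0.001, 0.766]
force: [-0.1, 0.5, -1.2]
grip_width: 0.239
```

Request:
carry_out(deltas=[[1, 5, 0, -1, 0, 0, 0], [1, 10, 0, -1.7, 0, 0, 0], [1, 10, 0, -1.7, 0, 0, 0], [1, 8.5, 0, -10, 0, 0, 0], [1, 7.8, 0, -14, 0, 0, 0]])

```text
time_s: 20.02
eef_pos: [383.5, 131.1, 102.9]
ee_rot: [-0.001, -0.643, -0.001, 0.766]
force: [0.2, -0.7, -1.6]
grip_width: 0.238
```

Run:
```python
from h import *
C,im=grab('scene'); s=ctrl.sense(); print(s['time_s'],s['eef_pos'],s['force'],s['grip_width'])
p=proj(C,[488,131,130])[0].astype(int); print(p)
g=cv2.resize(im[p[1]-40:p[1]+40,p[0]-60:p[0]+60,::-1],None,fx=6,fy=6,interpolation=cv2.INTER_CUBIC); cv2.imwrite('pics/s7.png',cv2.convertScaleAbs(g,alpha=1.7))
print(delta([401.3,131.5,102.7],Rdes(180.4,10)))
```

```text
20.075 [383.6695347  131.08333578 102.84473757] [-0.04687173  0.42333942 -0.7186088 ] 0.24095555062792687
[358 208]
[ -2.9  -0.4 -17.4  -0.3  -0.    0. ]
```

View pics/s7.png

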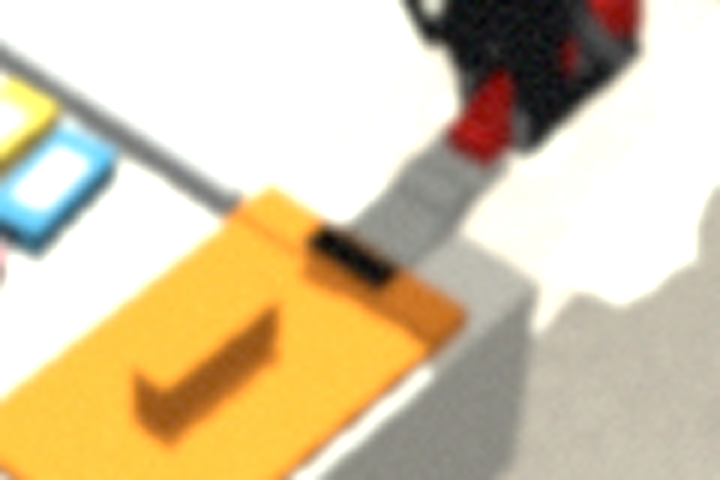

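The blade lines up with the black mark at the notch (≈355,255 in the crop), with no contact force yet. Inserting.

Request:
carry_out(deltas=[[1, -0.7, 0, -4, 0, 0, 0], [1, -1.4, 0, -8, 0, 0, 0], [1, -2.1, 0, -12, 0, 0, 0], [1, -2.7, 0, -16, 0, 0, 0], [1, -2.7, 0, -16, 0, 0, 0]])

```text
time_s: 20.7
eef_pos: [399.1, 131.2, 102.6]
ee_rot: [-0.001, -0.643, -0.001, 0.766]
force: [-0.1, 0.5, -1.1]
grip_width: 0.238
```

Run:
```python
from h import *
s=ctrl.sense(); p=s['eef_pos']; print(p,s['force'])
Hx=p[0]+58.7+1.8
for th in (-10,-6,-2,2,6,10,14,18,22):
    t=np.radians(th); ex=np.array([np.cos(t),np.sin(t)]); ez=np.array([-np.sin(t),np.cos(t)])
    e=np.array([Hx,135.0])-52*ex-43*ez
    print(th,e.round(1),delta([e[0],131.3,e[1]],Rdes(180.4,-th)))
```

```text
[399.05890712 131.18769327 102.58292604] [-0.14162733  0.50302421 -1.11764639]
-10 [400.9 101.7] [ 0.6 -0.1 -2.  -0.3  0.   0. ]
-6 [403.3  97.7] [ 4.1 -0.1 -5.1 -0.3  4.   0. ]
-2 [406.1  93.8] [ 7.4 -0.1 -8.4 -0.3  8.   0. ]
2 [409.1  90.2] [ 10.4  -0.1 -12.   -0.3  12.    0. ]
6 [412.3  86.8] [ 13.2  -0.1 -15.8  -0.3  16.    0. ]
10 [415.8  83.6] [ 15.8  -0.1 -19.8  -0.3  20.    0. ]
14 [419.5  80.7] [ 18.   -0.1 -23.9  -0.3  24.   -0. ]
18 [423.4  78. ] [ 19.9  -0.1 -28.2  -0.3  28.   -0. ]
22 [427.5  75.7] [ 21.6  -0.1 -32.6  -0.3  32.   -0. ]
```

Request:
carry_out(deltas=[[1, 0.6, 0, -2, 0, 0, 0], [1, 4.1, 0, -5.1, 0, 4, 0], [1, 7.4, 0, -8.4, 0, 8, 0], [1, 10.4, 0, -12, 0, 12, 0], [1, 13.2, 0, -15.8, 0, 16, 0]], newtons=110)

```text
time_s: 21.32
eef_pos: [411.9, 131.2, 87.0]
ee_rot: [0.001, 0.744, 0.001, -0.669]
force: [-1.5, -0.5, 0.7]
grip_width: 0.238
```

Run:
```python
from h import *
s=ctrl.sense(); p=s['eef_pos']; print(p,s['force'],s['wrist_torque'],s['grip_width'],np.degrees(np.arcsin(rot(s['ee_rot']).as_matrix()[2,2])))
Hx=459.6
for th in (10,14,18,22,25):
    t=np.radians(th); ex=np.array([np.cos(t),np.sin(t)]); ez=np.array([-np.sin(t),np.cos(t)])
    e=np.array([Hx,135.0])-52*ex-43*ez
    print(th,e.round(1),delta([e[0],131.3,e[1]],Rdes(180.4,-th)))
```

```text
[411.9395643  131.23463909  87.00615341] [-1.53708899 -0.53354048  0.72560991] [-0.02707625  0.45072642 -0.00744455] 0.23784508984959685 -6.09536669927723
10 [415.9  83.6] [ 3.8 -0.1 -3.5 -0.3  3.9 -0. ]
14 [419.5  80.7] [ 7.1 -0.  -6.9 -0.3  7.9 -0. ]
18 [423.4  78. ] [ 10.1  -0.  -10.5  -0.3  11.9  -0.1]
22 [427.5  75.7] [ 12.9  -0.  -14.3  -0.3  15.9  -0.1]
25 [430.6  74.1] [ 14.9  -0.  -17.2  -0.3  18.9  -0.1]
```

Request:
carry_out(deltas=[[1, 2, 0, -1.8, 0, 2, 0], [1, 3.8, 0, -3.5, 0, 4, 0], [1, 5.5, 0, -5.2, 0, 6, 0], [1, 7.1, 0, -6.9, 0, 8, 0], [1, 7.1, 0, -6.9, 0, 8, 0]])

```text
time_s: 21.95
eef_pos: [419.6, 131.3, 80.8]
ee_rot: [0.001, 0.788, 0.001, -0.616]
force: [-0.9, -0.3, 0.6]
grip_width: 0.24
```

Run:
```python
from h import *
Cw,w=grab('wrist'); Cs,im=grab('scene'); s=ctrl.sense(); p=s['eef_pos']; print(p,s['force'],s['wrist_torque'],s['grip_width'])
o=np.array([298,165]); g=cv2.resize(im[165:248,298:418,::-1],None,fx=6,fy=6,interpolation=cv2.INTER_CUBIC); g=cv2.convertScaleAbs(g,alpha=1.7)
for z,c in((138,(0,0,255)),(155,(255,0,255))):
    for y in(76,188):
        q=(proj(Cs,[488.8,y,z])[0]-o)*6; cv2.circle(g,tuple(int(v) for v in q),3,c,-1)
cv2.imwrite('pics/s8.png',g)
```

```text
[419.80304406 131.24695862  80.75032875] [-0.91667281 -0.56112103  1.66987463] [-0.0097501   0.12957028  0.04091815] 0.23980188302472008
```

View pics/s8.png

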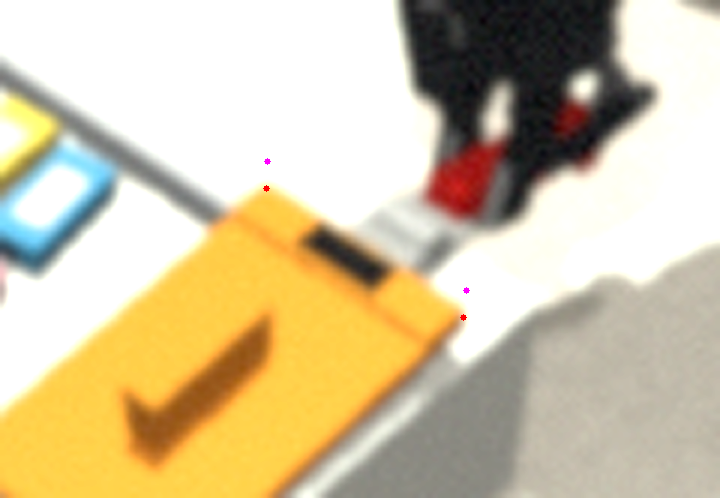

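The black mark has moved up about 3 px (roughly 11–13 mm), so the notched edge has lifted past its catch. I'll lever slightly further, ease back and withdraw the blade.

Request:
carry_out(deltas=[[1, 1.8, 0, -1.4, 0, 2, 0], [1, 3.6, 0, -2.8, 0, 4, 0], [1, 5.2, 0, -4.5, 0, 6, 0], [1, 6.8, 0, -6.2, 0, 8, 0], [1, 6.8, 0, -6.2, 0, 8, 0]])

```text
time_s: 22.68
eef_pos: [427.5, 131.3, 75.6]
ee_rot: [0.001, 0.829, 0.001, -0.559]
force: [-2.1, 0.1, 3.2]
grip_width: 0.238
```

Request:
carry_out(deltas=[[1, -8, 0, 5, 0, -8, 0], [1, -16, 0, 9.9, 0, -16, 0], [1, -20, 0, 19, 0, -16, 0], [1, -26, 0, 34, 0, -16, 0], [1, -31, 0, 47, 0, -16, 0]])

```text
time_s: 23.3
eef_pos: [370.5, 131.2, 86.0]
ee_rot: [0.001, 0.743, 0.001, -0.669]
force: [-0.1, -0.4, -2.3]
grip_width: 0.236
```

Run:
```python
from h import *
s=ctrl.sense(); p=s['eef_pos']; print(s['time_s'],p,s['force'],s['wrist_torque'],s['grip_width'])
for n,f in(('top','t9'),('scene','s9')):
    C,im=grab(n,f)
    b=[b for b in blobs(im,(10,150,60),(25,255,255),300) if abs(plane(C,b,140)[:,1].mean()-132)<80][0]
    # black mark
    m=[k for k in blobs(im,(0,0,0),(180,255,55),6) if np.linalg.norm(plane(C,k,145)[:,:2].mean(0)-[500,131])<40]
    print(n,b.min(0),b.max(0),[(k.mean(0),len(k)) for k in m], [proj(C,[497,131.5,z]).round(1) for z in(138,146,155)])
```

```text
23.3 [370.46231995 131.16747694  85.95658247] [-0.10198176 -0.43471865 -2.30124706] [-0.00322739  0.06686671  0.01178797] 0.2363534626107418
top [262 136] [296 194] [(array([278.57142857, 190.5       ]), 28)] [array([[279.3, 192.9]]), array([[279. , 192.7]]), array([[278.7, 192.4]])]
scene [291 197] [373 265] [(array([355.5       , 207.45454545]), 22)] [array([[356.2, 208.5]]), array([[356.4, 206.4]]), array([[356.6, 203.9]])]
```

Request:
carry_out(deltas=[[1, -55, 0, -5, 0, 0, 0], [1, -110, 0, -10, 0, -3, 0], [1, -127, -50, -35, 0, -6, 0], [1, -124, -105, -60, 0, -6, 0], [1, -122, -160, -84, 0, -6, 0]])

```text
time_s: 24.02
eef_pos: [443.6, 293.2, 216.6]
ee_rot: [0.001, 0.708, 0.001, -0.707]
force: [0.9, -0.5, -1.4]
grip_width: 0.239
```

Request:
carry_out(deltas=[[1, 0, -45, -17, 0, 0, 0], [1, 0, -45, -17, 0, 0, 0], [1, 0, -45, -17, 0, 0, 0], [1, 0, -45, -17, 0, 0, 0], [1, 0, -45, -17, 0, 0, 0]])

```text
time_s: 24.65
eef_pos: [459.6, 335.7, 217.1]
ee_rot: [0.0, 0.707, 0.001, -0.707]
force: [0.1, -0.1, -2.5]
grip_width: 0.236
```

Run:
```python
from h import *
s=ctrl.sense(); print(s['time_s'],s['eef_pos'],s['force'],s['grip_width']); print(delta([459,337,-28],Rdes(180,0)))
C,im=grab('wrist','w10'); b=blobs(im,(0,180,40),(6,255,255),60)[0]; print(b.min(0),b.max(0))
```

```text
24.65 [459.62909066 335.67380987 217.12387846] [ 0.10154088 -0.05709855 -2.50759499] 0.2362259288793004
[ 2.451e+02 -1.300e+00  8.000e-01  1.000e-01 -0.000e+00  0.000e+00]
[290 208] [338 337]
```

Request:
carry_out(deltas=[[1, 50, -1.3, 0.8, 0, 0, 0], [1, 100, -1.3, 0.8, 0, 0, 0], [1, 150, -1.3, 0.8, 0, 0, 0], [1, 195, -1.3, 0.8, 0, 0, 0], [1, 215, -1.3, 0.8, 0, 0, 0]])

```text
time_s: 25.32
eef_pos: [457.7, 336.8, -0.6]
ee_rot: [-0.001, -0.706, -0.0, 0.708]
force: [0.4, 0.6, -0.8]
grip_width: 0.24
```

Request:
carry_out(deltas=[[1, 12, 0, 0, 0, 0, 0], [1, 22, 0, 0, 0, 0, 0], [1, 27, 0, 0, 0, 0, 0], [1, 30, 0, 0, 0, 0, 0], [1, 30, 0, 0, 0, 0, 0]])

```text
time_s: 25.95
eef_pos: [458.9, 337.7, -28.1]
ee_rot: [0.001, 0.707, 0.001, -0.707]
force: [0.2, 0.7, -1.5]
grip_width: 0.238
```

Request:
carry_out(deltas=[[1, 1.5, 0, 0, 0, 0, 0], [0, 1.5, 0, 0, 0, 0, 0], [0, 1.5, 0, 0, 0, 0, 0], [0, 1.5, 0, 0, 0, 0, 0], [0, 1.5, 0, 0, 0, 0, 0]])

```text
time_s: 26.58
eef_pos: [458.8, 337.6, -29.8]
ee_rot: [0.001, 0.707, 0.001, -0.707]
force: [0.0, 0.5, 0.1]
grip_width: 0.501
```

Request:
carry_out(deltas=[[0, -30, 0, 0, 0, 0, 0], [0, -80, 0, 0, 0, 0, 0], [0, -140, 0, 0, 0, 0, 0], [0, -200, 0, 0, 0, 0, 0], [-0.2, -230, 0, 0, 0, 0, 0]])

```text
time_s: 27.2
eef_pos: [459.4, 338.0, 203.8]
ee_rot: [0.0, 0.709, 0.002, -0.706]
force: [-0.0, 0.2, 0.3]
grip_width: 0.6
```

Run:
```python
from h import *
C,im=grab('wrist','w11'); s=ctrl.sense(); print(s['time_s'],s['eef_pos'],s['force'],s['grip_width'])
b=blobs(im,(0,180,40),(6,255,255),60)[0]; print('opener',b.min(0),b.max(0),rect(plane(C,b,31)))
b=blobs(im,(50,120,40),(80,255,255),60)[0]; print('sweeper',rect(plane(C,b,27)))
b=blobs(im,(10,150,60),(25,255,255),60)[0]; print('cover',b.min(0),b.max(0))
```

```text
27.25 [460.27091393 338.41836787 206.66533591] [0.02741066 0.74553384 3.56910078] 0.6019815494967294
opener [306 151] [322 235] (array([432.6, 337.5]), array([114.6,  20.5]), 0.53)
sweeper (array([431.2, 410.8]), array([148.6,  39.8]), 11.13)
cover [488   0] [639 166]
```

Request:
carry_out(deltas=[[0, 0, 50, -32, 0, 0, 0], [0, 0, 100, -63, 0, 0, 0], [0, 0, 150, -95, 0, 0, 0], [0, 0, 200, -126, 0, -2, 0], [0, 0, 206.5, -130, 0, -5, 0]], newtons=60)

```text
time_s: 27.88
eef_pos: [590.3, 128.1, 199.6]
ee_rot: [0.001, -0.675, 0.001, 0.738]
force: [-0.6, 0.7, -0.3]
grip_width: 0.499
```

Request:
carry_out(deltas=[[0, 20, 0, 0, 0, 0, 0], [0, 40, 0, 0, 0, 0, 0], [0, 40, 0, 0, 0, 0, 0], [0, 40, 0, 0, 0, 0, 0], [0, 40, 0, 0, 0, 0, 0]])

```text
time_s: 28.5
eef_pos: [586.1, 131.5, 161.3]
ee_rot: [-0.001, -0.676, -0.001, 0.737]
force: [0.0, 0.8, 0.7]
grip_width: 0.498
```

Run:
```python
from h import *
C,im=grab('wrist','w12'); s=ctrl.sense(); print(s['time_s'],s['eef_pos'],s['force'],s['grip_width']); print(delta([590.5,131.9,111],Rdes(180.4,5)))
g=im.copy()
for P in ([557.5,123,174],[557.5,141,174],[627,123,171],[627,141,171]):
    q=proj(C,P)[0]; cv2.circle(g,tuple(int(v) for v in q),3,(0,255,255),-1)
cv2.imwrite('pics/w12.png',g[:,:,::-1])
```

```text
28.55 [586.02099214 131.4612779  161.11810277] [ 0.00743555 -0.2526367  -1.26055194] 0.4991313528422964
[49.5 -0.4 -8.8 -0.3 -0.1  0. ]
```

View pics/w12.png

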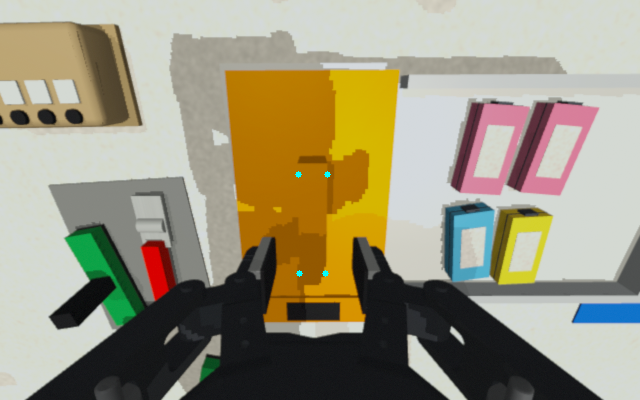

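Run:
```python
from h import *
C=cam('wrist'); im=cv2.imread('pics/w12.png')[:,:,::-1].copy()
print('far edge L/R px', proj(C,[[682.5,188,135],[682.5,76,135],[682.5,188,130],[682.5,76,130]]).round(1))
for dz in (0,8,17): print('front',dz,proj(C,[[488.5+dz*.03,188,138+dz],[488.5,76,138+dz],[499,151,138+dz*.95],[499,112,138+dz*.95]]).round(1))
b=blobs(im,(10,150,60),(25,255,255),500)[0]; print(b.min(0),b.max(0))
g=cv2.cvtColor(im,cv2.COLOR_RGB2GRAY)
cs=[k for k in blobs(im,(0,0,0),(180,255,30),100)]; print([(k.min(0),k.max(0)) for k in cs])
```

```text
far edge L/R px [[226.6  75.7]
 [399.8  76.2]
 [228.8  75.9]
 [397.7  76.5]]
front 0 [[250.4 311.6]
 [375.2 311.8]
 [291.3 302.5]
 [335.4 302.5]]
front 8 [[248.4 318.3]
 [377.  318.7]
 [290.6 308.9]
 [336.1 309. ]]
front 17 [[246.1 326.4]
 [379.3 327.1]
 [289.9 316.6]
 [336.9 316.6]]
[225  70] [398 321]
[(array([ 28, 225], dtype=int32), array([599, 399], dtype=int32)), (array([ 52, 277], dtype=int32), array([114, 324], dtype=int32)), (array([288, 304], dtype=int32), array([306, 318], dtype=int32))]
```

The cover is ajar by about 17 mm: the mark sits at rows 303–319, as predicted for 17 mm. The rib is between the fingers at cols 300–327. Lowering and gripping the rib.

Request:
carry_out(deltas=[[0, 15, -0.4, -11.3, 0, 0, 0], [0, 30, -0.4, -11.3, 0, 0, 0], [0, 40, -0.4, -11.3, 0, 0, 0], [0, 47, -0.4, -11.3, 0, 0, 0], [0, 47, -0.4, -11.3, 0, 0, 0]])

```text
time_s: 29.18
eef_pos: [592.6, 131.8, 112.2]
ee_rot: [-0.001, -0.675, -0.001, 0.738]
force: [0.2, -0.4, -0.6]
grip_width: 0.501
```

Request:
carry_out(deltas=[[1, 0, 0, 0, 0, 0, 0], [1, 0, 0, 0, 0, 0, 0], [1, 0, 0, 0, 0, 0, 0], [1, 0, 0, 0, 0, 0, 0], [1, 0, 0, 0, 0, 0, 0]], newtons=70)

```text
time_s: 29.8
eef_pos: [593.2, 131.9, 113.2]
ee_rot: [-0.001, -0.676, -0.001, 0.737]
force: [0.6, 0.3, 5.7]
grip_width: 0.198
```

Request:
carry_out(deltas=[[1, -5, 0, 0.4, 0, 0, 0], [1, -15, 0, 1.3, 0, 0, 0], [1, -30, 0, 2.6, 0, 0, 0], [1, -60, 0, 5.2, 0, 2, 0], [1, -100, 0, 8.7, 0, 5, 0]])

```text
time_s: 30.42
eef_pos: [592.7, 131.7, 214.0]
ee_rot: [0.001, 0.707, 0.001, -0.707]
force: [0.2, -0.2, -0.7]
grip_width: 0.198
```

Run:
```python
from h import *
C,im=grab('wrist','w13'); s=ctrl.sense(); print(s['time_s'],s['eef_pos'],s['force'],s['grip_width'],s['wrist_torque'])
b=blobs(im,(10,150,60),(25,255,255),500)[0]; print(b.min(0),b.max(0))
# blue mat from w1 
T=np.eye(4); c=viewer.calibration('wrist'); T[:3,:3]=np.array([[-.0006,.002,-1],[-.0003,-1,-.002],[-1,.0003,.0006]]); T[:3,3]=[517.87,40.52,300.03]; T=T@np.array(c['T_tool_cam'])
im1=cv2.imread('pics/w1.png')[:,:,::-1].copy(); b=blobs(im1,(100,150,60),(125,255,255),500)[0]; print('mat',rect(plane((C[0],T[:3,:3],T[:3,3]),b,3)))
```

```text
30.475 [594.26501867 132.08475405 220.96272229] [-0.03595281 -0.56645318  4.12429558] 0.1978239335198494 [-0.02105618 -0.05383532 -0.00251899]
[200  81] [427 337]
mat (array([ 456. , -355.7]), array([237.8, 169.6]), 0.12)
```

Request:
carry_out(deltas=[[1, 0, 40, 11, 0, 0, 0], [1, 0, 90, 25, 0, 0, 0], [1, 0, 145, 41, 0, 0, 0], [1, 0, 200, 57, 0, 0, 0], [1, 0, 255, 72, 0, 0, 0]])

```text
time_s: 31.1
eef_pos: [520.8, -125.0, 213.9]
ee_rot: [0.001, 0.707, 0.001, -0.707]
force: [1.1, -0.2, -1.7]
grip_width: 0.197
```

Request:
carry_out(deltas=[[1, 0, 55, 15, 0, 0, 0], [1, 0, 110, 31, 0, 0, 0], [1, 0, 165, 47, 0, 0, 0], [1, 0, 210, 60, 0, 0, 0], [1, 0, 232, 66, 0, 0, 0]])

```text
time_s: 31.72
eef_pos: [455.1, -357.5, 213.4]
ee_rot: [0.0, 0.707, -0.0, -0.707]
force: [0.7, -0.3, -1.6]
grip_width: 0.197
```

Request:
carry_out(deltas=[[1, 0, 0, 0, 0, 0, 0], [1, 50, 0, 0, 0, 0, 0], [1, 100, 0, 0, 0, 0, 0], [1, 150, 0, 0, 0, 0, 0], [1, 180, 0, 0, 0, 0, 0]])

```text
time_s: 32.35
eef_pos: [456.2, -353.1, 31.0]
ee_rot: [-0.001, -0.707, -0.002, 0.708]
force: [0.4, -0.9, -0.9]
grip_width: 0.195
```

Run:
```python
from h import *
s=ctrl.sense(); print(s['time_s'],s['eef_pos'],s['force'],s['grip_width'],delta([456,-355.5,6],Rdes(180,0)))
```

```text
32.35 [ 456.21074132 -353.07875364   31.0260429 ] [ 0.35243879 -0.88117222 -0.92800726] 0.1954732472056349 [25.   2.5  0.2  0.2  0.1  0.1]
```

Request:
carry_out(deltas=[[1, 8, 2.5, 0, 0, 0, 0], [1, 15, 2.5, 0, 0, 0, 0], [1, 20, 2.5, 0, 0, 0, 0], [1, 23, 2.5, 0, 0, 0, 0], [1, 25, 2.5, 0, 0, 0, 0]])

```text
time_s: 32.98
eef_pos: [456.1, -358.1, 8.2]
ee_rot: [0.001, 0.707, 0.001, -0.707]
force: [0.4, 0.6, -1.8]
grip_width: 0.203
```

Request:
carry_out(deltas=[[1, 1, 0, 0, 0, 0, 0], [1, 2, 0, 0, 0, 0, 0], [1, 3, 0, 0, 0, 0, 0], [1, 3, 0, 0, 0, 0, 0], [1, 3, 0, 0, 0, 0, 0]])

```text
time_s: 33.6
eef_pos: [456.3, -358.2, 6.0]
ee_rot: [0.001, 0.707, 0.001, -0.707]
force: [-0.4, 2.5, 6.9]
grip_width: 0.202
```

Request:
carry_out(deltas=[[0, -0.5, 0, 0, 0, 0, 0], [0, -0.5, 0, 0, 0, 0, 0], [0, -0.5, 0, 0, 0, 0, 0], [0, -40, 0, 0, 0, 0, 0], [0, -90, 0, 0, 0, 0, 0]])

```text
time_s: 34.22
eef_pos: [455.5, -357.5, 95.1]
ee_rot: [-0.0, -0.707, -0.001, 0.708]
force: [0.0, -1.7, 0.4]
grip_width: 0.497
```

Request:
carry_out(deltas=[[0, -60, 0, 0, 0, 0, 0], [0, -120, 0, 0, 0, 0, 0], [0, -180, 0, 0, 0, 0, 0], [-1, -200, 0, 0, 0, 0, 0], [-1, -200, 0, 0, 0, 0, 0]])

```text
time_s: 34.85
eef_pos: [456.2, -358.3, 295.9]
ee_rot: [0.001, 0.708, 0.0, -0.707]
force: [-0.9, -0.4, -0.0]
grip_width: 0.903
```

Run:
```python
from h import *
C,im=grab('wrist','w14'); s=ctrl.sense(); print(s['time_s'],s['eef_pos'],s['force'],s['grip_width'])
b=blobs(im,(10,150,60),(25,255,255),500)[0]; P=plane(C,b,35); print('cover',b.min(0),b.max(0),rect(P))
for nm,sel in [('L',P[:,1]>P[:,1].max()-8),('R',P[:,1]<P[:,1].min()+8)]:
    q=P[sel]; q=q[abs(q[:,0]-q[:,0].mean())<60]; print(nm,len(q),np.degrees(np.polyfit(q[:,0],q[:,1],1)[0]),q[:,1].mean())
T,im=grab('top','t14')
for nm,lo,hi in [('pink',(165,60,60),(180,255,255)),('blue',(90,80,60),(125,255,255)),('yel',(22,100,60),(35,255,255))]:
    for b in blobs(im,lo,hi,8):
        q=plane(T,b,141); r=rect(q)
        if abs(r[0][0]-590)<120 and -170<r[0][1]<90: print(nm,r)
```

```text
34.9 [ 455.9162438  -357.92907629  294.22466348] [ 0.57895226 -0.02948217 -0.14678098] 0.9751483048135653
cover [277 103] [350 223] (array([ 449.7, -358.1]), array([192.6, 111.2]), 0.17)
L 75 0.08154597767865018 -303.770855311129
R 75 0.04903178476275831 -412.68974098356915
pink (array([633.8, -37.7]), array([59.1, 29.1]), -0.85)
pink (array([633.2,   8.3]), array([62.3, 28.1]), -4.8)
blue (array([556.7,   6.1]), array([61.6, 28.3]), 10.43)
yel (array([529.7, -37.6]), array([25.7, 12.9]), 89.3)
yel (array([574.7, -33.2]), array([29.3, 19.7]), -60.78)
```

The cover rests 2–3 mm from the blue mat's centre. All four mailers lie at station y −75..0, clear of the far end. Going for the sweeper.

Request:
carry_out(deltas=[[-1, 0, -58, 2, -10, 0, 0], [-1, 0, -116, 4, -20, 0, 0], [-1, 0, -174, 6, -30, 0, 0], [-1, 0, -232, 8, -40, 0, 0], [-1, 0, -290, 9, -50, 0, 0]])

```text
time_s: 35.58
eef_pos: [445.5, -66.0, 293.4]
ee_rot: [-0.301, -0.639, -0.302, 0.64]
force: [0.5, -0.4, 0.9]
grip_width: 1.0
```

Request:
carry_out(deltas=[[-1, 0, -38, -43, -10, 0, 0], [-1, 0, -77, -87, -20, 0, 0], [-1, 0, -115, -130, -30, 0, 0], [-1, 0, -154, -173, -41, 0, 0], [-1, 0, -192, -217, -51, 0, 0]])

```text
time_s: 36.2
eef_pos: [437.3, 223.4, 293.4]
ee_rot: [0.547, 0.447, 0.548, -0.448]
force: [1.6, -0.3, -0.2]
grip_width: 1.003
```

Request:
carry_out(deltas=[[0, 0, 8, -56, 0, 0, 0], [0, 20, 16, -112, 0, 0, 0], [0, 40, 25, -165, 0, 0, 0], [0, 80, 27, -187, 0, 0, 0], [0, 100, 27, -187, 0, 0, 0]])

```text
time_s: 36.83
eef_pos: [426.6, 411.0, 190.4]
ee_rot: [0.546, 0.446, 0.547, -0.451]
force: [-0.4, 0.6, -0.9]
grip_width: 0.494
```

Run:
```python
from h import *
C,im=grab('wrist','w15'); s=ctrl.sense(); print(s['time_s'],s['eef_pos'],s['force'],s['grip_width'],s['joints'].round(2)); 
for b in blobs(im,(50,120,40),(80,255,255),200)[:2]: print(b.min(0),b.max(0),rect(plane(C,b,27)))
for yaw in(-78.9,): print(delta([431,410.7,18],Rdes(yaw,0)))
print(proj(C,[[431,410.7,93],[431,410.7,27]]))
```

```text
36.875 [426.30287713 409.87820406 188.626794  ] [ 0.50115263  0.37440928 -2.35912815] 0.5037263700024909 [ 0.57  0.47  1.29 -0.    1.39  0.37]
[ 64 176] [185 245] (array([195.1, 315.5]), array([151.3,  45.9]), -14.57)
[258 157] [377 187] (array([430.2, 414.6]), array([148. ,  38.1]), 11.38)
[ 1.706e+02  6.200e+00 -5.000e-01  1.000e-01  2.000e-01  5.000e-01]
[[317.40696285 189.51824802]
 [317.06403614 175.37590428]]
```

View pics/w15.png

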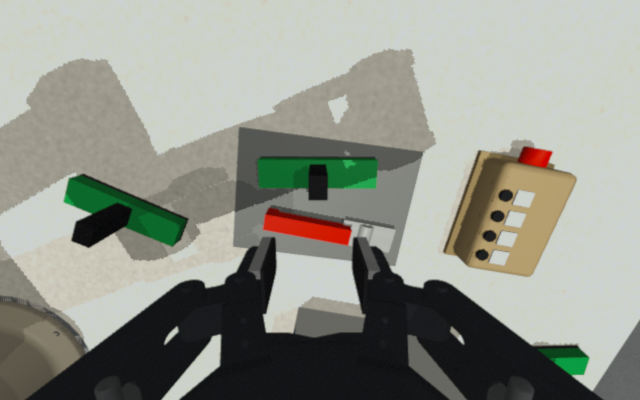

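The view shows the sweeper's handle top at (318,188), centred between the fingers, with the opener lying beside it. Lowering and gripping it.

Request:
carry_out(deltas=[[0, 30, 6.2, -1.8, 0, 0, 0], [0, 70, 6.2, -1.8, 0, 0, 0], [0, 110, 6.2, -1.8, 0, 0, 0], [0, 145, 6.2, -1.8, 0, 0, 0], [0, 168, 6.2, -1.8, 0, 0, 0]], newtons=90)

```text
time_s: 37.5
eef_pos: [433.3, 412.3, 24.6]
ee_rot: [0.546, 0.448, 0.546, -0.45]
force: [0.9, -0.4, 0.9]
grip_width: 0.501
```

Request:
carry_out(deltas=[[0, 0, 0, 0, 0, 0, 0], [0, 0, 0, 0, 0, 0, 0], [1, 0, 0, 0, 0, 0, 0], [1, 0, 0, 0, 0, 0, 0], [1, 0, 0, 0, 0, 0, 0]])

```text
time_s: 38.12
eef_pos: [434.8, 413.7, 28.2]
ee_rot: [0.546, 0.45, 0.546, -0.448]
force: [-0.1, -0.5, 6.8]
grip_width: 0.216
```

Request:
carry_out(deltas=[[1, 0, 0, 0, 0, 0, 0], [1, -30, 0, 0, 0, 0, 0], [1, -80, 0, 0, 0, 0, 0], [1, -140, 0, 0, 0, 0, 0], [1, -200, 0, 0, 0, 0, 0]])

```text
time_s: 38.75
eef_pos: [433.9, 413.0, 228.9]
ee_rot: [0.546, 0.449, 0.546, -0.449]
force: [0.8, 0.5, -1.1]
grip_width: 0.218
```

Run:
```python
from h import *
C,im=grab('wrist','w16'); s=ctrl.sense(); print(s['time_s'],s['eef_pos'],s['force'],s['grip_width'])
for b in blobs(im,(50,120,40),(80,255,255),200)[:3]: print(b.min(0),b.max(0), rect(plane(C,b,s['eef_pos'][2]+9)))
```

```text
38.8 [436.01364557 414.49279284 237.89560859] [ 0.38503648 -0.0736679   7.55984082] 0.2193267944920931
[205 193] [422 248] (array([432.8, 423.6]), array([131.6,  36.3]), 11.16)
[ 81 171] [191 235] (array([325.7, 414.4]), array([63.3, 19.2]), -14.22)
[498 329] [561 354] (array([600.6, 362.5]), array([45.7, 22.2]), 13.31)
```

Request:
carry_out(deltas=[[1, 0, 0, 0, 0, 0, 0], [1, 0, 0, 0, 0, 0, 0], [1, 0, 0, 0, 0, 0, 0], [1, 0, 0, 0, 0, 0, 0], [1, 0, 0, 0, 0, 0, 0]])

```text
time_s: 39.42
eef_pos: [434.2, 413.2, 226.6]
ee_rot: [0.546, 0.449, 0.546, -0.449]
force: [0.4, 0.1, -0.7]
grip_width: 0.22
```

Run:
```python
from h import *
C,im=grab('wrist','w17'); s=ctrl.sense(); print(s['time_s'],s['eef_pos'],s['force'],s['grip_width']); z=s['eef_pos'][2]
b=[b for b in blobs(im,(50,120,40),(80,255,255),200) if abs(b.mean(0)[0]-314)<60][0]; print(b.min(0),b.max(0))
for d in(-12,-1,9): print(d,rect(plane(C,b,z+d)))
print(rot(s['ee_rot']).as_matrix().round(3))
# deck/mailers in view: targets
Y=0.4; st=np.array([593.3,21.9])
def w(x,y): r=np.radians(Y); return st+[x*np.cos(r)-y*np.sin(r), x*np.sin(r)+y*np.cos(r)]
for p in [(0,-125),(0,-130),(0,45),(0,60)]: print(p,w(*p).round(1))
```

```text
39.475 [434.22230261 413.25628868 226.70228058] [-0.55570218  0.85021568 -0.59465524] 0.22058824411502048
[205 193] [422 248]
-12 (array([435.4, 412. ]), array([156.2,  43.1]), 11.17)
-1 (array([434.6, 416.3]), array([147.1,  40.6]), 11.17)
9 (array([433.8, 420.3]), array([138.9,  38.3]), 11.17)
[[-0.     0.981  0.193]
 [-0.     0.193 -0.981]
 [-1.    -0.     0.   ]]
(0, -125) [ 594.2 -103.1]
(0, -130) [ 594.2 -108.1]
(0, 45) [593.   66.9]
(0, 60) [592.9  81.9]
```

Request:
carry_out(deltas=[[1, 0, 5, 50, 0, 0, 0], [1, 0, 11, 107, 0, 0, 0], [1, 0, 18, 165, 0, 0, 0], [1, 0, 24, 225, 0, 0, 0], [1, 0, 30, 285, 0, 0, 0]])

```text
time_s: 40.1
eef_pos: [519.0, 137.6, 227.1]
ee_rot: [0.546, 0.449, 0.546, -0.449]
force: [1.3, 0.3, -0.6]
grip_width: 0.219
```

Request:
carry_out(deltas=[[1, 0, 6, 57, 0, 0, 0], [1, 0, 12, 115, 0, 0, 0], [1, 0, 19, 172, 0, 0, 0], [1, 0, 25, 225, 0, 0, 0], [1, 0, 27.4, 252, 0, 0, 0]])

```text
time_s: 40.72
eef_pos: [594.5, -105.2, 226.5]
ee_rot: [0.546, 0.45, 0.546, -0.45]
force: [-0.1, 1.4, -0.5]
grip_width: 0.222
```

Request:
carry_out(deltas=[[1, 0, 0, 0, 5, 0, 0], [1, 0, 0, 0, 10.7, 0, 0], [1, 0, 0, 0, 10.7, 0, 0], [1, 0, 0, 0, 10.7, 0, 0], [1, 0, 0, 0, 10.7, 0, 0]])

```text
time_s: 41.35
eef_pos: [594.2, -102.5, 226.9]
ee_rot: [0.502, 0.498, 0.502, -0.498]
force: [-0.4, 0.2, -1.2]
grip_width: 0.221
```

```bash
cat > mail.py <<'E'
from h import *
st=np.array([593.3,21.9])
def mailers(n,f,z=141):
    C,im=grab(n,f)
    for nm,lo,hi in [('pink',(160,60,60),(180,255,255)),('blue',(95,80,60),(115,255,255)),('yel',(26,130,60),(35,255,255))]:
        for b in blobs(im,lo,hi,30 if n=='wrist' else 8):
            q=plane(C,b,z); r=rect(q)
            if abs(r[0][0]-590)<130 and -170<r[0][1]<200: print(n,nm,r,'st x',(q[:,:2].min(0)-st).round(),(q[:,:2].max(0)-st).round())
E
python3 - <<'E'
from mail import *
s=ctrl.sense(); print(s['time_s'],s['eef_pos'],s['force'],s['grip_width']); print(delta([593.9,-103,152.5],Rdes(-89.6,0)))
mailers('wrist','w18'); mailers('scene','s18')
E
```

```text
41.35 [ 594.21663552 -102.48195161  226.93379208] [-0.37525657  0.16305227 -1.24783957] 0.22062079585108624
[74.4 -0.3  0.5  0.1  0.  -0. ]
wrist pink (array([635.1,   7.7]), array([62.5, 30.9]), -3.34) st x [ 10. -31.] [73.  3.]
wrist pink (array([635. , -36.5]), array([62.9, 29.8]), -4.8) st x [ 10. -75.] [ 73. -41.]
wrist blue (array([558.2,   5.3]), array([62.5, 30.7]), 9.43) st x [-68. -35.] [-3.  3.]
wrist yel (array([576.5, -31. ]), array([20.4, 16.5]), -86.16) st x [-26. -63.] [ -8. -43.]
scene pink (array([640.1,  -5.2]), array([85.3, 68.3]), -89.57) st x [ 13. -70.] [81. 15.]
scene blue (array([564.9,  13.9]), array([67.7, 32.5]), 8.9) st x [-62. -27.] [ 4. 13.]
scene yel (array([583.2, -24.1]), array([18. , 10.1]), -71.18) st x [-17. -55.] [ -5. -38.]
```

Request:
carry_out(deltas=[[1, 25, 0, 0, 0, 0, 0], [1, 45, 0, 0, 0, 0, 0], [1, 60, 0, 0, 0, 0, 0], [1, 68, 0, 0, 0, 0, 0], [1, 71, 0, 0, 0, 0, 0]])

```text
time_s: 42.08
eef_pos: [594.3, -102.6, 155.9]
ee_rot: [0.502, 0.498, 0.502, -0.498]
force: [1.0, -0.2, -0.6]
grip_width: 0.221
```

Request:
carry_out(deltas=[[1, 1.5, 0, 0, 0, 0, 0], [1, 3, 0, 0, 0, 0, 0], [1, 3, 0, 0, 0, 0, 0], [1, 3, 0, 0, 0, 0, 0], [1, 3, 0, 0, 0, 0, 0]])

```text
time_s: 42.7
eef_pos: [594.2, -102.6, 153.0]
ee_rot: [0.502, 0.498, 0.502, -0.498]
force: [0.2, 0.1, -1.0]
grip_width: 0.22
```

Request:
carry_out(deltas=[[1, 0, 0, -10, 0, 0, 0], [1, 0, 0, -22, 0, 0, 0], [1, 0, 0, -35, 0, 0, 0], [1, 0, 0, -48, 0, 0, 0], [1, 0, 0, -62, 0, 0, 0]])

```text
time_s: 43.32
eef_pos: [593.7, -39.6, 153.0]
ee_rot: [0.502, 0.498, 0.502, -0.498]
force: [0.3, -1.5, -1.9]
grip_width: 0.222
```

Request:
carry_out(deltas=[[1, 0, 0, -14, 0, 0, 0], [1, 0, 0, -28, 0, 0, 0], [1, 0, 0, -42, 0, 0, 0], [1, 0, 0, -56, 0, 0, 0], [1, 0, 0, -70, 0, 0, 0]])

```text
time_s: 43.95
eef_pos: [593.2, 30.4, 152.9]
ee_rot: [0.502, 0.498, 0.502, -0.498]
force: [0.2, 0.3, -0.8]
grip_width: 0.22
```

Run:
```python
from mail import *
s=ctrl.sense(); print(s['time_s'],s['eef_pos'],s['force'],s['grip_width'])
mailers('wrist','w19'); mailers('scene','s19')
```

```text
43.95 [593.20505148  30.42703937 152.93121691] [ 0.15139947  0.33064613 -0.77950373] 0.21972042941306913
wrist pink (array([633.5,  80.7]), array([63.8, 63.4]), -89.54) st x [ 8. 27.] [72. 91.]
wrist blue (array([559.1,  96.6]), array([63.2, 31.9]), 0.46) st x [-66.  59.] [-3. 91.]
wrist blue (array([ 490.1, -128.6]), array([41.5,  4.6]), 48.9) st x [-119. -165.] [ -89. -134.]
wrist yel (array([577. ,  68.1]), array([21.7, 15. ]), 89.63) st x [-24.  35.] [-9. 57.]
wrist yel (array([554.2,  52.6]), array([63.1,  8.8]), 0.46) st x [-71.  26.] [-7. 35.]
wrist yel (array([540.3,  75.4]), array([18.9,  4.8]), 0.46) st x [-62.  51.] [-43.  56.]
scene pink (array([651.8, 130. ]), array([64.7, 37.8]), 0.3) st x [26. 89.] [ 91. 127.]
scene pink (array([638.4,  75.5]), array([68.3, 38.3]), 0.21) st x [11. 34.] [79. 73.]
scene blue (array([583.9, 128.1]), array([75.5, 39.6]), -0.31) st x [-47.  86.] [ 28. 126.]
```

Request:
carry_out(deltas=[[1, 0, 0, -12, 0, 0, 0], [1, 0, 0, -24, 0, 0, 0], [1, 0, 0, -36, 0, 0, 0], [1, 0, 0, -48, 0, 0, 0], [1, 0, 0, -58, 0, 0, 0]])

```text
time_s: 44.68
eef_pos: [592.8, 88.4, 152.9]
ee_rot: [0.502, 0.498, 0.502, -0.498]
force: [-0.3, -0.3, -1.8]
grip_width: 0.222
```

Request:
carry_out(deltas=[[1, 0, 0, -4, 0, 0, 0], [1, 0, 0, -8, 0, 0, 0], [1, 0, 0, -8, 0, 0, 0], [1, 0, 0, -8, 0, 0, 0], [1, 0, 0, -8, 0, 0, 0]])

```text
time_s: 45.3
eef_pos: [592.8, 95.2, 152.9]
ee_rot: [0.502, 0.498, 0.502, -0.498]
force: [-0.5, 0.2, -1.3]
grip_width: 0.219
```

Request:
carry_out(deltas=[[1, -30, 0, 0, 0, 0, 0], [1, -75, 0, 0, 0, 0, 0], [1, -75, 0, 50, 0, 0, 0], [1, -75, 0, 105, 0, 0, 0], [1, -75, 0, 150, 0, 0, 0]])

```text
time_s: 45.92
eef_pos: [593.6, -56.6, 228.0]
ee_rot: [0.502, 0.498, 0.502, -0.498]
force: [-0.4, 0.7, -1.7]
grip_width: 0.219
```

Run:
```python
from mail import *
s=ctrl.sense(); print(s['time_s'],s['eef_pos'],s['force'],s['grip_width'])
mailers('wrist','w20'); mailers('scene','s20'); mailers('top','t20')
a=cv2.imread('pics/w20.png'); b=cv2.imread('pics/s20.png')[100:300,200:520]
cv2.imwrite('pics/c20.png',np.vstack([a[:300],cv2.convertScaleAbs(cv2.resize(b,(480,300)),alpha=1.6).copy() if 0 else cv2.copyMakeBorder(cv2.convertScaleAbs(cv2.resize(b,(480,300)),alpha=1.6),0,0,0,160,cv2.BORDER_CONSTANT)]))
```

```text
45.925 [593.64358801 -56.56452773 227.99549169] [-0.41333665  0.67111421 -1.71948603] 0.2191397962340635
wrist pink (array([618.9,  93. ]), array([46.8, 26.1]), 0.43) st x [ 2. 58.] [49. 84.]
wrist blue (array([569.3,  97.8]), array([44.1, 15.7]), 0.43) st x [-46.  68.] [-2. 84.]
scene pink (array([674.6, 177.2]), array([27.8, 16.6]), -85.97) st x [ 73. 141.] [ 89. 170.]
scene blue (array([ 468.1, -162.3]), array([41.8, 25.4]), 41.0) st x [-139. -207.] [-102. -174.]
top pink (array([607.8, 120.8]), array([59.3, 58.6]), 5.11) st x [-16.  68.] [ 42. 129.]
top blue (array([546.3, 130.4]), array([48.6, 22.4]), -0.25) st x [-71.  97.] [-23. 120.]
```

View pics/c20.png

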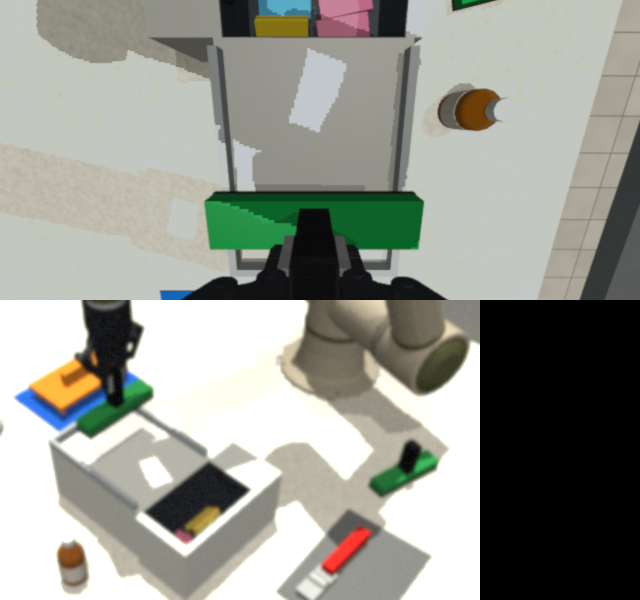

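The deck is empty: the four mailers are down in the well (top of the picture at 285–345, 10–30; lower view at 200,525). That was my last picture, so from here I check by numbers. Returning the sweeper.

Request:
carry_out(deltas=[[1, 0, -16, -50, 0, 0, 0], [1, 0, -34, -103, 0, 0, 0], [1, 0, -51, -156, 0, 0, 0], [1, 0, -68, -209, 0, 0, 0], [1, 0, -86, -262, 0, 0, 0]])

```text
time_s: 46.7
eef_pos: [504.7, 209.4, 228.2]
ee_rot: [0.502, 0.498, 0.502, -0.498]
force: [0.4, 0.4, -0.7]
grip_width: 0.218
```

Request:
carry_out(deltas=[[1, 0, -18, -54, 0, 0, 0], [1, 0, -36, -108, -3, 0, 0], [1, 0, -54, -162, -7, 0, 0], [1, 0, -70, -205, -10.7, 0, 0], [1, 0, -70, -209, -10.7, 0, 0]])

```text
time_s: 47.32
eef_pos: [432.0, 418.4, 227.7]
ee_rot: [0.547, 0.448, 0.548, -0.448]
force: [0.6, 0.1, -0.9]
grip_width: 0.216
```

Request:
carry_out(deltas=[[1, 40, 0, 0, 0, 0, 0], [1, 80, 0, 0, 0, 0, 0], [1, 120, 0, 0, 0, 0, 0], [1, 140, 0, 0, 0, 0, 0], [1, 140, 0, 0, 0, 0, 0]])

```text
time_s: 47.95
eef_pos: [433.7, 414.7, 86.8]
ee_rot: [0.546, 0.448, 0.546, -0.45]
force: [0.0, -0.2, -0.8]
grip_width: 0.22
```

Run:
```python
from h import *
s=ctrl.sense(); print(s['time_s'],s['eef_pos'],s['force'],s['grip_width']); print(delta([434.5,414,30],Rdes(-78.9,0)))
```

```text
47.95 [433.67362108 414.66643928  86.82783608] [ 0.0428905  -0.15992742 -0.78308723] 0.21988514833366854
[56.8  0.8  0.7 -0.   0.1  0.2]
```

Request:
carry_out(deltas=[[1, 20, 0.8, 0.7, 0, 0, 0], [1, 38, 0.8, 0.7, 0, 0, 0], [1, 50, 0.8, 0.7, 0, 0, 0], [1, 56, 0.8, 0.7, 0, 0, 0], [1, 56, 0.8, 0.7, 0, 0, 0]])

```text
time_s: 48.58
eef_pos: [435.3, 414.8, 31.9]
ee_rot: [0.546, 0.449, 0.546, -0.449]
force: [-0.4, 0.5, -1.5]
grip_width: 0.219
```

Request:
carry_out(deltas=[[1, 1, 0, 0, 0, 0, 0], [1, 1.5, 0, 0, 0, 0, 0], [1, 2, 0, 0, 0, 0, 0], [1, 2.5, 0, 0, 0, 0, 0], [1, 2.5, 0, 0, 0, 0, 0]])

```text
time_s: 49.2
eef_pos: [435.3, 414.7, 29.4]
ee_rot: [0.546, 0.449, 0.546, -0.449]
force: [1.0, 0.4, -1.4]
grip_width: 0.217
```

Request:
carry_out(deltas=[[1, 0.5, 0, 0, 0, 0, 0], [1, 1, 0, 0, 0, 0, 0], [1, 1.5, 0, 0, 0, 0, 0], [1, 2, 0, 0, 0, 0, 0], [1, 2, 0, 0, 0, 0, 0]])

```text
time_s: 49.82
eef_pos: [435.3, 414.8, 28.2]
ee_rot: [0.546, 0.449, 0.546, -0.449]
force: [-3.5, -2.4, 5.8]
grip_width: 0.224
```

Request:
carry_out(deltas=[[1, 0.5, 0, 0, 0, 0, 0], [1, 1, 0, 0, 0, 0, 0], [1, 1, 0, 0, 0, 0, 0], [1, 1, 0, 0, 0, 0, 0], [1, 1, 0, 0, 0, 0, 0]])

```text
time_s: 50.45
eef_pos: [435.4, 414.9, 28.2]
ee_rot: [0.546, 0.449, 0.546, -0.449]
force: [-5.8, -4.4, 14.7]
grip_width: 0.214
```

Request:
carry_out(deltas=[[1, -1, 0, 0, 0, 0, 0], [0, -1, 0, 0, 0, 0, 0], [0, -1, 0, 0, 0, 0, 0], [0, -1, 0, 0, 0, 0, 0], [0, -1, 0, 0, 0, 0, 0]])

```text
time_s: 51.08
eef_pos: [435.3, 414.7, 27.3]
ee_rot: [0.546, 0.449, 0.546, -0.449]
force: [0.5, 0.0, 0.1]
grip_width: 0.497
```

Request:
carry_out(deltas=[[0, -30, 0, 0, 0, 0, 0], [0, -85, 0, 0, 0, 0, 0], [0, -145, 0, 0, 0, 0, 0], [0, -205, 0, 0, 0, 0, 0], [0, -260, 0, 0, 0, 0, 0]])

```text
time_s: 51.7
eef_pos: [435.1, 414.6, 289.8]
ee_rot: [0.546, 0.45, 0.546, -0.449]
force: [0.7, -0.0, -0.4]
grip_width: 0.502
```

Run:
```python
from mail import *
C,im=grab('wrist','w21'); s=ctrl.sense(); print(s['time_s'],s['eef_pos'],s['force'],s['grip_width'])
for b in blobs(im,(50,120,40),(80,255,255),200)[:3]: print('green',rect(plane(C,b,27)))
b=[b for b in blobs(im,(0,180,40),(6,255,255),100)]; print('red',[rect(plane(C,k,31)) for k in b[:2]])
b=blobs(im,(0,0,30),(180,70,100),3000); print('mat',[rect(plane(C,k,3)) for k in b[:3]])
mailers('top','t21',30)
```

```text
51.75 [436.46551026 415.53454351 297.52761179] [ 0.27865466 -0.08383537  7.12751323] 0.4977718422197367
green (array([436. , 416.1]), array([148.1,  36.8]), 11.15)
green (array([194. , 313.7]), array([149.5,  44. ]), -14.43)
green (array([856.6, 190.7]), array([95.8, 50.7]), 11.12)
red [(array([432.1, 341.5]), array([112.9,  28.5]), -0.03), (array([682.9, 485.2]), array([33. , 19.4]), 0.38)]
mat [(array([1014.8,  198.1]), array([543.3, 247.9]), -59.87), (array([365.6, 132.3]), array([1059.7,  270.5]), 22.08)]
top pink (array([626.1, 130.8]), array([66.7, 64.2]), 89.63) st x [ 1. 76.] [ 65. 142.]
top blue (array([560.7, 143. ]), array([52.8, 28. ]), -0.68) st x [-59. 107.] [ -6. 135.]
```

Request:
carry_out(deltas=[[0, 0, -5, 50, 0, 0, 0], [0, 0, -13, 105, 0, 0, 0], [0, 0, -21, 155, 0, 0, 0], [0, 0, -26, 188, 0, 0, 0], [0, 0, -26, 188, 0, 0, 0]])

```text
time_s: 52.42
eef_pos: [446.1, 223.7, 287.1]
ee_rot: [0.545, 0.45, 0.546, -0.45]
force: [0.3, 0.4, 0.3]
grip_width: 0.499
```

Request:
carry_out(deltas=[[0, 0, -9, 57, 10, 0, 0], [0, 0, -19, 115, 20, 0, 0], [0, 0, -28, 172, 30, 0, 0], [0, 0, -38, 229, 41, 0, 0], [0, 0, -47, 286, 51, 0, 0]])

```text
time_s: 53.05
eef_pos: [455.2, -65.4, 287.1]
ee_rot: [0.298, 0.641, 0.298, -0.641]
force: [1.3, 0.6, 0.4]
grip_width: 0.499
```

Request:
carry_out(deltas=[[0, 0, 38, 44, 10, 0, 0], [0, 0, 76, 88, 20, 0, 0], [0, 0, 114, 132, 30, 0, 0], [0, 0, 152, 176, 40, 0, 0], [0, 0, 189, 219, 50, 0, 0]])

```text
time_s: 53.68
eef_pos: [460.3, -354.9, 286.8]
ee_rot: [0.001, -0.707, 0.001, 0.707]
force: [1.0, 0.3, -0.4]
grip_width: 0.499
```

Request:
carry_out(deltas=[[0, 0, 0, 0, 0, 0, 0], [0, 0, 0, 0, 0, 0, 0], [0, 0, 0, 0, 0, 0, 0], [0, 0, 0, 0, 0, 0, 0], [0, 0, 0, 0, 0, 0, 0]])

```text
time_s: 54.3
eef_pos: [459.9, -353.2, 287.7]
ee_rot: [0.001, 0.707, 0.001, -0.707]
force: [0.5, 0.8, -0.1]
grip_width: 0.499
```

Run:
```python
from h import *
C,im=grab('wrist','w22'); s=ctrl.sense(); print(s['time_s'],s['eef_pos'],s['force'],s['grip_width'])
b=blobs(im,(10,150,60),(25,255,255),500)[0]; P=plane(C,b,35); print('cover',b.min(0),b.max(0),rect(P))
print(delta([456.7,-358.2,7.5],Rdes(180,0)))
```

```text
54.35 [ 459.87370596 -353.33391787  287.6001205 ] [-0.58960886  0.28695989  0.09300736] 0.4967570704723963
cover [280 105] [354 227] (array([ 449.7, -358.3]), array([193.4, 111.2]), 0.21)
[ 2.801e+02  4.800e+00  3.200e+00  2.000e-01 -0.000e+00 -0.000e+00]
```

Request:
carry_out(deltas=[[0, 50, 4.8, 3.6, 0, 0, 0], [0, 105, 4.8, 3.6, 0, 0, 0], [0, 160, 4.8, 3.6, 0, 0, 0], [0, 210, 4.8, 3.6, 0, 0, 0], [0, 240, 4.8, 3.6, 0, 0, 0]])

```text
time_s: 54.98
eef_pos: [455.5, -357.6, 45.0]
ee_rot: [-0.0, -0.706, -0.002, 0.708]
force: [-0.5, -0.7, -0.5]
grip_width: 0.501
```

Request:
carry_out(deltas=[[0, 15, 0, 0, 0, 0, 0], [0, 28, 0, 0, 0, 0, 0], [0, 36, 0, 0, 0, 0, 0], [0, 40, 0, 0, 0, 0, 0], [0, 40, 0, 0, 0, 0, 0]])

```text
time_s: 55.6
eef_pos: [456.3, -358.6, 7.7]
ee_rot: [0.001, 0.707, 0.001, -0.707]
force: [0.1, 0.0, 0.2]
grip_width: 0.5
```

Request:
carry_out(deltas=[[1, 0, 0, 0, 0, 0, 0], [1, 0, 0, 0, 0, 0, 0], [1, 0, 0, 0, 0, 0, 0], [1, 0, 0, 0, 0, 0, 0], [1, 0, 0, 0, 0, 0, 0]], newtons=70)

```text
time_s: 56.22
eef_pos: [456.5, -358.9, 8.1]
ee_rot: [0.001, 0.707, 0.0, -0.707]
force: [0.1, 0.3, 5.7]
grip_width: 0.196
```

Run:
```python
from h import *
s=ctrl.sense(); print(s['time_s'],s['eef_pos'],s['force'],s['grip_width'],rot(s['ee_rot']).as_matrix().round(4))
```

```text
56.225 [ 456.46643301 -358.85618127    8.10243881] [0.09313441 0.31721182 5.74694722] 0.1957414500238938 [[ 8.0e-04  2.2e-03 -1.0e+00]
 [-1.0e-03 -1.0e+00 -2.2e-03]
 [-1.0e+00  1.0e-03 -8.0e-04]]
```

Request:
carry_out(deltas=[[1, -15, 0, 0, 0, 0, 0], [1, -55, 0, 0, 0, 0, 0], [1, -110, 0, 0, 0, 0, 0], [1, -170, 0, 0, 0, 0, 0], [1, -210, 0, 0, 0, 0, 0]])

```text
time_s: 56.85
eef_pos: [456.2, -358.5, 221.1]
ee_rot: [0.002, 0.708, -0.0, -0.706]
force: [0.9, 0.6, -1.1]
grip_width: 0.194
```

Request:
carry_out(deltas=[[1, 0, -40, -11, 0, 0, 0], [1, 0, -90, -25, 0, 0, 0], [1, 0, -145, -40, 0, 0, 0], [1, 0, -200, -55, 0, 0, 0], [1, 0, -255, -71, 0, 0, 0]])

```text
time_s: 57.48
eef_pos: [526.6, -101.4, 218.1]
ee_rot: [0.001, 0.707, 0.001, -0.707]
force: [-0.4, -0.0, -1.1]
grip_width: 0.193
```

Request:
carry_out(deltas=[[1, 0, -55, -15, 0, 0, 0], [1, 0, -110, -31, 0, 0, 0], [1, 0, -165, -46, 0, 0, 0], [1, 0, -215, -60, 0, -2, 0], [1, 0, -235, -65, 0, -5, 0]])

```text
time_s: 58.1
eef_pos: [590.7, 134.7, 218.0]
ee_rot: [-0.002, -0.675, -0.002, 0.738]
force: [0.3, -0.9, -0.8]
grip_width: 0.194
```

Request:
carry_out(deltas=[[1, 0, 0, 0, 0, 0, 0], [1, 0, 0, 0, 0, 0, 0], [1, 0, 0, 0, 0, 0, 0], [1, 0, 0, 0, 0, 0, 0], [1, 0, 0, 0, 0, 0, 0]])

```text
time_s: 58.72
eef_pos: [591.0, 131.5, 217.6]
ee_rot: [-0.001, -0.676, -0.001, 0.737]
force: [-0.2, 0.4, -1.5]
grip_width: 0.195
```

Run:
```python
from h import *
C,im=grab('wrist','w23'); s=ctrl.sense(); print(s['time_s'],s['eef_pos'],s['force'],s['grip_width'],rot(s['ee_rot']).as_matrix().round(4))
b=blobs(im,(10,150,60),(25,255,255),500)[0]; print(b.min(0),b.max(0))
M=rot(s['ee_rot'])*R.from_matrix(np.array([[0.,0,-1],[0,-1,0],[-1,0,0]])).inv()
o=s['eef_pos']+M.apply([0.2,0.5,16.9]); print('cover origin est',o, 'pred corners px',proj(C,o+M.apply([[90,56,10],[90,-56,10],[-104,56,13],[-104,-56,13]])).round(1))
print(delta([591.2,131.5,150],Rdes(180.15,5)),delta([591.2,131.5,118],Rdes(180.15,5)))
```

```text
58.775 [591.05898866 131.57196208 217.54622228] [-0.05627813  0.6366935  -2.46386545] 0.19493369469156085 [[-8.700e-02  1.800e-03 -9.962e-01]
 [-1.000e-04 -1.000e+00 -1.800e-03]
 [-9.962e-01 -0.000e+00  8.700e-02]]
[203  82] [425 337]
cover origin est [592.72730791 132.07481858 234.36477889] pred corners px [[201.1  82.3]
 [424.2  82.5]
 [232.4 382.3]
 [393.3 382.2]]
[67.3  0.1 -6.  -0.  -0.   0. ] [99.2  0.1 -8.8 -0.  -0.   0. ]
```

Request:
carry_out(deltas=[[1, 25, -0.4, -2, 0, 0, 0], [1, 45, -0.4, -4, 0, 0, 0], [1, 60, -0.4, -5.3, 0, 0, 0], [1, 67, -0.4, -6, 0, 0, 0], [1, 67, -0.4, -6, 0, 0, 0]])

```text
time_s: 59.4
eef_pos: [591.3, 132.2, 150.2]
ee_rot: [-0.001, -0.676, -0.001, 0.737]
force: [0.3, 0.2, -1.2]
grip_width: 0.195
```

Request:
carry_out(deltas=[[1, 5, 0, -0.4, 0, 0, 0], [1, 10, 0, -0.9, 0, 0, 0], [1, 14, 0, -1.2, 0, 0, 0], [1, 18, 0, -1.6, 0, 0, 0], [1, 18, 0, -1.6, 0, 0, 0]])

```text
time_s: 60.02
eef_pos: [591.1, 132.2, 131.8]
ee_rot: [-0.001, -0.675, -0.001, 0.737]
force: [-0.2, 0.9, -1.8]
grip_width: 0.196
```

Request:
carry_out(deltas=[[1, 3, 0, -0.3, 0, 0, 0], [1, 6, 0, -0.5, 0, 0, 0], [1, 9, 0, -0.8, 0, 0, 0], [1, 11, 0, -1, 0, 0, 0], [1, 11, 0, -1, 0, 0, 0]])

```text
time_s: 60.65
eef_pos: [591.2, 132.2, 120.9]
ee_rot: [-0.001, -0.675, -0.001, 0.737]
force: [0.2, -0.4, -0.8]
grip_width: 0.193
```

Request:
carry_out(deltas=[[1, 1, 0, 0, 0, 0, 0], [1, 2, 0, -0.2, 0, 0, 0], [1, 3, 0, -0.3, 0, 0, 0], [1, 4, 0, -0.3, 0, 0, 0], [1, 4, 0, -0.3, 0, 0, 0]])

```text
time_s: 61.28
eef_pos: [591.2, 132.2, 117.0]
ee_rot: [-0.001, -0.676, -0.001, 0.737]
force: [-0.0, 0.2, -1.9]
grip_width: 0.195
```

Request:
carry_out(deltas=[[1, 0.5, 0, 0, 0, 0, 0], [1, 1, 0, 0, 0, 0, 0], [1, 1.5, 0, 0, 0, 0, 0], [1, 2, 0, 0, 0, 0, 0], [1, 2, 0, 0, 0, 0, 0]])

```text
time_s: 61.9
eef_pos: [591.9, 132.2, 116.1]
ee_rot: [-0.001, -0.677, -0.001, 0.736]
force: [1.9, 0.2, 6.1]
grip_width: 0.194
```

Request:
carry_out(deltas=[[1, 0.5, 0, 0, 0, 0, 0], [1, 1, 0, 0, 0, 0, 0], [1, 1, 0, 0, 0, 0, 0], [1, 1, 0, 0, 0, 0, 0], [1, 1, 0, 0, 0, 0, 0]])

```text
time_s: 62.52
eef_pos: [592.5, 132.2, 115.9]
ee_rot: [-0.001, -0.677, -0.001, 0.736]
force: [3.1, 0.5, 9.9]
grip_width: 0.194
```

Request:
carry_out(deltas=[[1, -1.5, 0, 0, 0, 0, 0], [0, -1.5, 0, 0, 0, 0, 0], [0, -1.5, 0, 0, 0, 0, 0], [0, -1.5, 0, 0, 0, 0, 0], [0, -1.5, 0, 0, 0, 0, 0]])

```text
time_s: 63.15
eef_pos: [591.0, 132.2, 115.4]
ee_rot: [-0.001, -0.675, -0.001, 0.737]
force: [0.5, 0.8, -0.1]
grip_width: 0.5
```

Request:
carry_out(deltas=[[0, -25, 0, 0, 0, 0, 0], [0, -60, 0, 0, 0, 0, 0], [1, -100, 0, 0, 0, 5, 0], [1, -100, 0, 20, 0, 5, 0], [1, -100, 0, 20, 0, 5, 0]])

```text
time_s: 63.78
eef_pos: [579.4, 132.3, 217.6]
ee_rot: [0.001, 0.707, 0.001, -0.707]
force: [-0.1, -0.5, -0.1]
grip_width: 0.001
```

Run:
```python
from h import *
C,im=grab('wrist','w24'); s=ctrl.sense(); print(s['time_s'],s['eef_pos'],s['force'],s['grip_width'])
b=blobs(im,(10,150,60),(25,255,255),500)[0]; print(b.min(0),b.max(0))
for t in(0,5): # predicted corners seated / ajar
    M=R.from_euler('y',t,degrees=True); o=np.array([682.6,132,125])-M.apply([90,0,0])
    print(t,proj(C,o+M.apply([[90,56,10],[90,-56,10],[-104,56,13],[-104,-56,13],[-93,20,13],[-93,-20,13]])).round(1).tolist())
P=plane(C,b,135); print(rect(P)); print([ (k.min(0),k.max(0)) for k in blobs(im,(0,0,0),(180,255,30),60)])
print(delta([497,131.5,130],Rdes(180.2,0)))
```

```text
63.825 [579.8558989  132.22515119 216.94763538] [0.71768226 0.67491215 0.31435392] 0.0006797622816550693
[250  75] [378 283]
0 [[249.6, 79.2], [379.2, 79.6], [260.8, 277.1], [366.7, 277.4], [294.7, 268.0], [332.9, 268.1]]
5 [[249.6, 78.1], [379.3, 78.6], [257.6, 285.0], [369.8, 285.3], [293.6, 275.0], [334.0, 275.1]]
(array([582.8, 131.4]), array([206.6, 119.3]), 0.18)
[(array([ 66, 237], dtype=int32), array([562, 399], dtype=int32)), (array([ 80, 260], dtype=int32), array([133, 299], dtype=int32)), (array([ 47, 114], dtype=int32), array([ 58, 123], dtype=int32)), (array([ 69, 114], dtype=int32), array([ 80, 123], dtype=int32)), (array([ 92, 113], dtype=int32), array([102, 122], dtype=int32)), (array([125, 213], dtype=int32), array([160, 295], dtype=int32))]
[87.   0.5 82.9 -0.1  0.   0. ]
```

Request:
carry_out(deltas=[[1, 0, 0.5, 50, 0, 0, 0], [1, 30, 0.5, 82.9, 0, 0, 0], [1, 70, 0.5, 82.9, 0, 0, 0], [1, 87, 0.5, 82.9, 0, 0, 0], [1, 87, 0.5, 82.9, 0, 0, 0]], newtons=60)

```text
time_s: 64.45
eef_pos: [496.7, 131.4, 128.5]
ee_rot: [-0.001, -0.706, -0.001, 0.708]
force: [0.8, 0.2, 0.9]
grip_width: -0.0
```

Request:
carry_out(deltas=[[1, 4, 0, 0, 0, 0, 0], [1, 8, 0, 0, 0, 0, 0], [1, 10, 0, 0, 0, 0, 0], [1, 12, 0, 0, 0, 0, 0], [1, 12, 0, 0, 0, 0, 0]])

```text
time_s: 65.08
eef_pos: [497.1, 131.6, 118.3]
ee_rot: [0.001, 0.707, 0.001, -0.707]
force: [-1.6, 0.1, 3.9]
grip_width: -0.001
```

Request:
carry_out(deltas=[[1, 1, 0, 0, 0, 0, 0], [1, 2, 0, 0, 0, 0, 0], [1, 3, 0, 0, 0, 0, 0], [1, 4, 0, 0, 0, 0, 0], [1, 4, 0, 0, 0, 0, 0]])

```text
time_s: 65.7
eef_pos: [497.1, 131.5, 113.6]
ee_rot: [-0.001, -0.707, -0.001, 0.707]
force: [-0.2, 0.1, 0.5]
grip_width: -0.0
```

Request:
carry_out(deltas=[[1, 1.5, 0, 0, 0, 0, 0], [1, 3, 0, 0, 0, 0, 0], [1, 4.5, 0, 0, 0, 0, 0], [1, 6, 0, 0, 0, 0, 0], [1, 6, 0, 0, 0, 0, 0]])

```text
time_s: 66.32
eef_pos: [496.9, 131.5, 107.8]
ee_rot: [-0.001, -0.707, -0.001, 0.707]
force: [0.8, 0.9, -0.1]
grip_width: 0.001
```

Request:
carry_out(deltas=[[1, 0.5, 0, 0, 0, 0, 0], [1, 1, 0, 0, 0, 0, 0], [1, 1.5, 0, 0, 0, 0, 0], [1, 2, 0, 0, 0, 0, 0], [1, 2, 0, 0, 0, 0, 0]])

```text
time_s: 66.95
eef_pos: [497.0, 131.5, 105.9]
ee_rot: [-0.001, -0.707, -0.001, 0.707]
force: [0.8, -0.1, 0.8]
grip_width: -0.0
```

Request:
carry_out(deltas=[[1, 0.5, 0, 0, 0, 0, 0], [1, 1, 0, 0, 0, 0, 0], [1, 1, 0, 0, 0, 0, 0], [1, 1, 0, 0, 0, 0, 0], [1, 1, 0, 0, 0, 0, 0]])

```text
time_s: 67.58
eef_pos: [497.0, 131.5, 104.9]
ee_rot: [0.001, 0.707, 0.001, -0.707]
force: [0.3, 0.7, 0.2]
grip_width: 0.0
```

Request:
carry_out(deltas=[[1, 0.5, 0, 0, 0, 0, 0], [1, 1, 0, 0, 0, 0, 0], [1, 1.5, 0, 0, 0, 0, 0], [1, 1.5, 0, 0, 0, 0, 0], [1, 1.5, 0, 0, 0, 0, 0]])

```text
time_s: 68.2
eef_pos: [497.1, 131.5, 104.1]
ee_rot: [0.001, 0.707, 0.001, -0.707]
force: [-3.1, -0.1, 7.5]
grip_width: -0.001
```

Request:
carry_out(deltas=[[1, 0.5, 0, 0, 0, 0, 0], [1, 1, 0, 0, 0, 0, 0], [1, 1.5, 0, 0, 0, 0, 0], [1, 1.5, 0, 0, 0, 0, 0], [1, 1.5, 0, 0, 0, 0, 0]])

```text
time_s: 68.82
eef_pos: [497.1, 131.5, 104.0]
ee_rot: [0.001, 0.708, 0.001, -0.707]
force: [-7.7, -2.0, 21.4]
grip_width: -0.002
```

Request:
carry_out(deltas=[[1, 0.5, 0, 0, 0, 0, 0], [1, 0.9, 0, 0, 0, 0, 0], [1, 0.9, 0, 0, 0, 0, 0], [1, 0, 0, 0, 0, 0, 0], [1, -2, 0, 0, 0, 0, 0]])

```text
time_s: 69.45
eef_pos: [497.1, 131.5, 104.4]
ee_rot: [0.001, 0.707, 0.001, -0.707]
force: [0.3, 0.6, 0.2]
grip_width: -0.001
```

Request:
carry_out(deltas=[[1, -30, 0, 0, 0, 0, 0], [1, -80, 0, 0, 0, 0, 0], [1, -140, 0, 0, 0, 0, 0], [1, -195, 0, -30, 0, 0, 0], [1, -195, 0, -50, 0, 0, 0]])

```text
time_s: 70.08
eef_pos: [549.0, 131.7, 303.1]
ee_rot: [0.001, 0.71, 0.001, -0.704]
force: [-0.2, -0.4, 0.2]
grip_width: -0.003
```

Request:
carry_out(deltas=[[1, 0, 45, 0, 0, 0, 0], [1, 0, 90, 0, 0, 0, 0], [1, 0, 90, 0, 0, 0, 0], [1, 0, 90, 0, 0, 0, 0], [1, 0, 90, 0, 0, 0, 0]])

```text
time_s: 70.7
eef_pos: [547.2, 42.6, 298.8]
ee_rot: [-0.001, -0.707, -0.001, 0.707]
force: [0.3, 0.4, 0.8]
grip_width: -0.001
```

Run:
```python
from mail import *
C,im=grab('wrist','w25'); s=ctrl.sense(); print(s['time_s'],s['eef_pos'],s['force'],s['grip_width'])
b=blobs(im,(10,150,60),(25,255,255),500)[0]; print(b.min(0),b.max(0))
for t in(0,5):
    M=R.from_euler('y',t,degrees=True); o=np.array([682.6,132,125])-M.apply([90,0,0])
    print(t,proj(C,o+M.apply([[90,56,10],[90,-56,10],[-104,56,13],[-104,-56,13],[-93,0,13]])).round(1).tolist())
P=plane(C,b,135)[:,:2]; print('cover',rect(P),P.min(0),P.max(0))
for side,sel in [('L',P[:,1]>180),('R',P[:,1]<84)]:
    q=P[sel&(P[:,0]>520)&(P[:,0]<670)]; print(side,len(q),np.degrees(np.polyfit(q[:,0],q[:,1],1)[0]),q[:,1].mean())
print('blk',[(k.mean(0)) for k in blobs(im,(0,0,0),(180,255,30),60)][:6])
print('red',[rect(plane(C,k,31)) for k in blobs(im,(0,180,40),(6,255,255),100)[:2]])
print('green',[rect(plane(C,k,27)) for k in blobs(im,(50,120,40),(80,255,255),150)[:3]])
Cs,ims=grab('scene','s25')
m=[k for k in blobs(ims,(0,0,0),(180,255,55),6) if np.linalg.norm(plane(Cs,k,140)[:,:2].mean(0)-[500,131])<40]; print('scene mark',[k.mean(0) for k in m])
for n,f in(('scene','s25'),):
    a=cv2.imread('pics/scene0.png'); d=cv2.absdiff(cv2.cvtColor(a,cv2.COLOR_BGR2GRAY),cv2.cvtColor(ims,cv2.COLOR_RGB2GRAY))
    for nm,P in(('counter',[600,450,57]),('bottle',[760,30,60]),('dishes',[640,-330,31])):
        u,v=proj(Cs,P)[0].astype(int); print(nm,(u,v),(d[v-25:v+25,u-25:u+25]>40).sum())
mailers('wrist','w26')
```

```text
70.75 [547.19281773  42.53500987 298.84370339] [-0.08459095  0.44336238  0.02379697] -0.003130401973671873
[184  54] [289 218]
0 [[182.9, 55.7], [284.0, 56.2], [201.8, 219.9], [287.8, 220.2], [244.3, 212.1]]
5 [[182.9, 54.8], [284.0, 55.3], [196.5, 223.5], [286.6, 223.8], [241.1, 215.1]]
cover (array([587.4, 131.6]), array([194.2, 113.4]), 0.24) [490.11909717  74.53213269] [684.75668936 188.01633268]
L 128 0.38079014018768365 186.9220081380973
R 128 0.37847004654688915 76.06970033193667
blk [array([306.46337818, 341.97458894]), array([624.56554307, 359.80149813]), array([ 82.76190476, 232.6       ]), array([244.72151899, 210.44303797])]
red [(array([434.2, 329.8]), array([115.5,  36. ]), 0.15)]
green [(array([438.4, 407.5]), array([149. ,  50.5]), 11.06), (array([763.2, 158.3]), array([38.4, 16.9]), -89.75)]
scene mark [array([355.25925926, 210.7037037 ])]
counter (np.int64(431), np.int64(327)) 2
bottle (np.int64(256), np.int64(263)) 0
dishes (np.int64(210), np.int64(181)) 0
```

```bash
python3 -c "
from rig import order
print(order.finish_job())"
```

```text
the job is handed in; nothing more can be done
None
```

I carried out every step and handed the job in at about 71 s of the 192 s allowed. `finish_job` reports no verdict, so what follows rests on my own checks.

**What I did:** I levered the cover open with the opener and laid the cover 2–3 mm from the blue mat's centre. I pushed all four mailers into the well with the sweeper in one pass, then refitted the cover and pressed its notched edge down with the shut fingers.

**Last checks**
- **Cover:** it bottomed out at deck height when pressed (21 N read, then slightly harder). Its notch mark is back at its starting place in the images, so it looks fully seated. It sits about 2 mm from its first position, with the same turn. I could not observe the snap itself, only the height and the force.
- **Mailers:** none were visible on the deck after the sweep; pictures showed them down in the well.
- **Tools:** the opener and sweeper are on the grey mat, the sweeper upright.
- **Bystanders:** the scene picture shows no change around the counter, bottle or dishes.

**What disagreed**
- **Finger length:** the fingertips are about 34 mm shorter than the stated TCP. My first grasp of the opener closed on nothing and moved nothing. A light touch on the bench gave the offset, and I corrected all later heights by it.
- **Forces:** I read much less than the stated 20 N while levering (under 4 N). While pressing I read little force until the cover bottomed out, although the cover clearly popped and later seated.

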